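# Load the UV disinfection chest

## Task

Get the UV chest going: put the filter pucks from the bench into its tray with the heaped ones and spread them all out in one single layer on the tray floor, with a finger's width (about 20 mm) clear between neighbours. Then break the folding stay by pushing its red knee down, ease the lid fully shut without slamming it, press the green start button, and leave the yellow warning beacon standing upright on the closed lid. Leave the bottles and the beaker where they are.

Things in the scene. Friction and masses are not known exactly. Their poses are not given: they have to be found in the camera images.
- chest: White UV chest, fixed, 240 (x) by 320 (y) by 90 mm high; origin under its centre on the bench, x away from the robot at yaw 0, y left, z up. The lid is hinged along the far rim (x +120, z 90); the folding stay runs outside the left wall (y +178). A grey control panel (120 by 70 mm, 80 mm high, centre at x -30, y -195) is joined to its right side.
- tray_floor (a point): Centre of the steel floor of the open tray in the chest's top, on its surface, 48 mm above the bench; axes as the chest. Inside 220 (x) by 300 (y) mm; walls 10 mm thick, their rim at 90 mm above the bench.
- lid (a joint): Lid angle in rad: 0 shut flat on the rim, grows as it opens; 1.62 at the start, standing just past upright. The hinge is stiff enough to hold the lid at any angle (about 0.4 N m friction, 0.28 kg).
- lid_hinge (a point): Middle of the lid's hinge line, at rim height. Axes turn with the lid; at angle 0 they are the chest's. The lid is a panel 240 mm (from the hinge towards the robot when shut) by 320 mm, 12 mm thick, amber window in a white frame; its underside lies in the hinge plane, its top 102 mm above the bench when shut.
- lid_tab (a point): Upper face of the blue grip tab (18 by 90 by 10 mm) at the middle of the lid's free edge, 249 mm from the hinge line; when the lid stands open the tab is its top.
- stay_knee (a joint): Knee angle of the folding stay in rad: 0 links in line, grows as the knee folds down; about -0.06 at the start, resting on its stop past the straight, where it blocks the lid; 1.70 with the lid shut. Pushing the knee down with about 5 N breaks it; pushed on (up to 15 N) it draws the lid down: knee 0.5 goes with lid about 1.5, knee 1.0 with about 1.2.
- knee_pad (a point): Centre of the red knee pad, a round 24 mm in diameter and 26 mm long (along the chest's y), which joins the stay's two links. At the start it stands about 25 mm above the rim; when the lid is shut it hangs beside the left wall.
- stay_foot (a point): Pivot of the lower link on the chest's left wall, at rim height; the lower link is 79.4 mm from here to the knee pad and turns about the chest's y axis, the upper one as long, from the knee to the lid 45 mm from the hinge line.
- start (a joint): Travel of the green start button in m: 0 out, 0.006 fully pressed (about 4 N); springs back.
- start_top (a point): Centre of the top of the green start button (28 mm across, on the control panel, pressed straight down).
- beacon: Yellow warning beacon: black round foot 58 mm across and 18 mm high, with a yellow dome 38 mm across on it, 48 mm high overall, 90 g; origin at the centre of its underside. Stands on the bench beside the chest.
- drops_left: Amber dropper bottle, 32 mm across, 85 mm high, left of the chest; origin under its centre; a bystander.
- drops_right: Amber dropper bottle like the other, right of the chest; a bystander.
- wash: White wash bottle, 60 mm across, 150 mm high, at the back right of the chest; a bystander.
- beaker: Glass beaker, 66 mm across, 75 mm high, near the robot on its left; a bystander.
- p1: Ceramic filter puck, a short cylinder 36 mm across and 26 mm high with bevelled rims and a dark dot on each end, 45 g; origin at its centre, z along its axis. At the start in the heap in the tray.
- p2: Ceramic filter puck, a short cylinder 36 mm across and 26 mm high with bevelled rims and a dark dot on each end, 45 g; origin at its centre, z along its axis. At the start in the heap in the tray.
- p3: Ceramic filter puck, a short cylinder 36 mm across and 26 mm high with bevelled rims and a dark dot on each end, 45 g; origin at its centre, z along its axis. At the start in the heap in the tray.
- p4: Ceramic filter puck, a short cylinder 36 mm across and 26 mm high with bevelled rims and a dark dot on each end, 45 g; origin at its centre, z along its axis. At the start in the heap in the tray.
- p5: Ceramic filter puck, a short cylinder 36 mm across and 26 mm high with bevelled rims and a dark dot on each end, 45 g; origin at its centre, z along its axis. If present, at the start on top of the heap.
- p6: Ceramic filter puck, a short cylinder 36 mm across and 26 mm high with bevelled rims and a dark dot on each end, 45 g; origin at its centre, z along its axis. If present, at the start on top of the heap.
- p7: Ceramic filter puck, a short cylinder 36 mm across and 26 mm high with bevelled rims and a dark dot on each end, 45 g; origin at its centre, z along its axis. At the start on the bench beside the chest.
- p8: Ceramic filter puck, a short cylinder 36 mm across and 26 mm high with bevelled rims and a dark dot on each end, 45 g; origin at its centre, z along its axis. If present, at the start on the bench beside the chest.
- p9: Ceramic filter puck, a short cylinder 36 mm across and 26 mm high with bevelled rims and a dark dot on each end, 45 g; origin at its centre, z along its axis. If present, at the start on the bench beside the chest.
Not all that is in view belongs to the job. Leave any blue or pink look-alike of the p7 alone.

How it is judged (in metres and radians):
On the way, in this order (a step that is already met when the one before it is completed fails the run):
1. all pucks lie spread in one layer on the tray floor (x of p1 in the frame of chest between -0.11 and 0.11 m and y of p1 in the frame of chest between -0.15 and 0.15 m and z of each of p1, p2, p3, p4, p5, p6, p7, p8, p9 in the frame of chest below 0.071 m and x of p2 in the frame of chest between -0.11 and 0.11 m and y of p2 in the frame of chest between -0.15 and 0.15 m and x of p3 in the frame of chest between -0.11 and 0.11 m and y of p3 in the frame of chest between -0.15 and 0.15 m and x of p4 in the frame of chest between -0.11 and 0.11 m and y of p4 in the frame of chest between -0.15 and 0.15 m and x of p5 in the frame of chest between -0.11 and 0.11 m and y of p5 in the frame of chest between -0.15 and 0.15 m and x of p6 in the frame of chest between -0.11 and 0.11 m and y of p6 in the frame of chest between -0.15 and 0.15 m and x of p7 in the frame of chest between -0.11 and 0.11 m and y of p7 in the frame of chest between -0.15 and 0.15 m and x of p8 in the frame of chest between -0.11 and 0.11 m and y of p8 in the frame of chest between -0.15 and 0.15 m and x of p9 in the frame of chest between -0.11 and 0.11 m and y of p9 in the frame of chest between -0.15 and 0.15 m and horizontal distance between each of p2, p3, p4, p5, p6, p7, p8, p9 and p1 above 0.05 m and horizontal distance between each of p3, p4, p5, p6, p7, p8, p9 and p2 above 0.05 m and horizontal distance between each of p4, p5, p6, p7, p8, p9 and p3 above 0.05 m and horizontal distance between each of p5, p6, p7, p8, p9 and p4 above 0.05 m and horizontal distance between each of p6, p7, p8, p9 and p5 above 0.05 m and horizontal distance between each of p7, p8, p9 and p6 above 0.05 m and horizontal distance between each of p8, p9 and p7 above 0.05 m and horizontal distance between p9 and p8 above 0.05 m and linear speed of each of p1, p2, p3, p4, p5, p6, p7, p8, p9 below 0.02 m/s), for 0.2 s.
2. the stay is broken at its knee (value of joint stay_knee above 0.3 rad), for 0.1 s.
3. the lid is fully shut (value of joint lid below 0.035 rad), for 0.2 s.
4. the start button is pressed with the lid shut (value of joint start above 0.004 m and value of joint lid below 0.035 rad), for 0.05 s.
At the end, for the whole second after the job is handed in: Every puck present lies in the tray, none on another, centres at least 50 mm apart (14 mm clear); the lid is shut (under 0.035 rad); the beacon stands upright (within 0.15 rad) and at rest on the lid; all released (all of step 1 and value of joint lid below 0.035 rad and x of beacon in the frame of chest between -0.12 and 0.12 m and y of beacon in the frame of chest between -0.16 and 0.16 m and z of beacon in the frame of chest between 0.097 and 0.108 m and angle between beacon's own z axis and vertical below 0.15 rad and linear speed of beacon below 0.02 m/s); the robot touches nothing.
It fails at once if the lid is slammed (faster than 2.5 rad/s) (velocity of joint lid below -2.5 rad/s).
It fails at once if a bottle or the beaker is shifted more than 40 mm (distance of any of drops_left, drops_right, wash, beaker from where it was at the start of the episode above 0.04 m).
Of p5, p6, p8, p9 only 1 to 3 are there at a start; the rules pass over those that are not, and their reading is None.
At some moment in a run one of beacon may be knocked a few centimetres aside while the robot is not near it.
Once in a run the grip may slacken for a moment while it holds something.
It also fails if it takes over 210 s, if anything falls off the work surface, if the arm or the gripper's body presses on something with over 40 N, if the wrist force passes 120 N, or if a joint passes its speed limit or range.

## Robot

A 6-joint arm with a two-finger parallel gripper is mounted at the origin on the work surface. World frame = base frame: x ahead of the robot, y to its left, z up, the work surface at z = 0. Lengths are in m, angles in degrees, forces in N, time in s.
With the tool pointing down it reaches from about 0.3 to 0.75 m from the base axis. Payload 8.5 kg.
Tool frame: the origin (TCP) lies midway between the tips of the shut fingers; the grasp point (between the pads) lies 19 mm behind it; z points along the fingers, y is the direction in which the jaws open and shut (so a half turn about z gives the same grasp; the last joint's range is limited). The gripper opens to 85 mm and grips with 20 to 120 N. Pads are 22 mm wide; open, the fingers measure 114 mm over their backs; the gripper's body (76 mm by 85 mm) begins 54 mm behind the grasp point. The pads swing forward as they close: fully open they stand 13 mm farther back than shut.
Start: joints at [-80.632, 21.807, 74.336, -0, 83.858, -12.336], TCP at [0.203, -0.511, 0.231] pointing down, gripper open.
Joint ranges: [-178.18, 178.18], [-50.72, 133.34], [12.68, 142.11], [-81.47, 261.47], [9.98, 163.14], [-165.26, 165.26]. Speed limits (degrees/s): [136.94, 136.94, 180, 180, 180, 180].

## Interface

Orientations are given as a 3x3 rotation matrix whose columns are the frame's x, y, z axes.
In Python, from rig import env, eyes, close_job gives the robot as it stands.
- The arm moves only by the tool jog_arm, never from a script. Its argument "deltas" is one flat list of numbers, 7 for each row, row after row: the shift along the tool's x, y, z in units of 0.75 m (1.0 is 0.75 m), then the turn, a rotation vector about the tool's x, y, z in units of 180 degrees (1.0 is 180 degrees), then the gripper command: -1 is fully open, 1 is shut, values between are in proportion. In form: [dx, dy, dz, ax, ay, az, fingers, dx, dy, dz, ax, ay, az, fingers, ...]. A call has 1 to 12 rows; each row is the pose to reach, as a shift and turn from the pose commanded when the call began, along the tool's axes at that moment, turning the shorter way round; what a row does not reach only later rows make up. A row lasts 1/12 s, in which the tool goes at most 41.7 mm and 7.16 degrees, less where a joint would pass 70% of its speed; a pose out of reach is approached as far as the arm can. A call with a number of a shift or a turn outside -1 to 1 is refused whole. A call with a gripper value outside its range is refused whole. The fingers move at their own pace and stop on an object; "grip_force" is the grip in N (left out, the last holds). Time passes only in rows, so rows that repeat a pose let the fingers close. It gives the time, the measured TCP pose, the force and the opening at its end, in the units of the state.
- env.observe(): the state, without advancing time (a new reading comes with each control period).
- eyes.get_image(name): name is "side" or "top" or "wrist"; returns the picture (400x640x3 uint8, red, green, blue); there is no depth.
- eyes.camera_params(name): a dict with "intrinsics" (3x3 intrinsics, pixels), "R" (3x3) and "t" (3): a world point X has camera coordinates R X + t; the wrist camera has in their place "mount" (4x4, takes a point from camera to tool coordinates, whose origin is the TCP and whose axes are the flange's). Camera axes: x right, y down, z forward; pixel columns grow to the right and rows downward; lengths in m; the calibration is good to about 2 mm. A picture is of the moment at which its call begins: read the wrist's pose just before it. camera_params takes no time and is no camera call.
- close_job(): hands the job in, once; it reports no verdict.
The state is a dict: "time_s": time; "q": joint angles; "qvel": joint speeds; "joint_efforts": joint torques, N m; "position": TCP position; "tool_rot": TCP orientation; "ft_force": force on the tool from outside, world axes, zero at the start; "wrist_torque": the same for the moment, N m; "grip_width": finger opening in m.
Only numpy, scipy, OpenCV 4.12 (cv2) and the standard library are available. Lean on these libraries where they do the work, as an engineer would, in place of code of your own. Each camera call takes 0.05 s, during which the arm holds its last target.

## Working session

There is one attempt and no reset: what is moved stays moved. The work goes in short steps, Python scripts to look and compute and a tool call to move; the robot and the scene stay as the last step left them, time stands still between calls to the robot, and variables do not carry over. Pictures are saved under pics/ and viewed, and the job is handed in when it is done.

Besides the shell and the picture viewer there is one more tool, called after "Call:" by a JSON object that holds its "fn" and its "kwargs", one argument or row to a line. jog_arm: Moves the arm, as the interface text tells. Its arguments: {"type":"object","properties":{"deltas":{"type":"array"},"grip_force":{"type":"number"}},"required":["deltas"]}

```bash
ls; mkdir -p pics
python3 - <<'E'
from rig import env, eyes
import cv2, numpy as np
s=env.observe(); print({k:np.round(v,3).tolist() for k,v in s.items()})
for n in ["side","top","wrist"]:
    p=eyes.camera_params(n); print(n,{k:np.round(v,4).tolist() for k,v in p.items()})
    im=eyes.get_image(n); cv2.imwrite(f"pics/{n}0.png",im[:,:,::-1])
E
```

```text
pics
{'time_s': 0.0, 'q': [-80.632, 21.84, 74.388, -0.0, 83.859, -12.335], 'qvel': [0.064, -0.083, 0.021, 0.034, -0.037, -0.027], 'joint_efforts': [0.002, -44.846, -23.128, -0.0, 0.005, 0.0], 'position': [0.203, -0.511, 0.231], 'tool_rot': [[0.929, 0.37, -0.0], [0.37, -0.929, 0.001], [0.0, -0.001, -1.0]], 'ft_force': [0.906, -0.205, -0.113], 'wrist_torque': [0.019, 0.018, 0.008], 'grip_width': 0.085}
side {'intrinsics': [[385.8234, 0.0, 318.2915], [0.0, 385.8234, 200.2777], [0.0, 0.0, 1.0]], 'R': [[0.9538, -0.3004, -0.0077], [-0.2094, -0.6459, -0.7341], [0.2156, 0.7018, -0.679]], 't': [-0.4899, 0.1422, 1.0136]}
top {'intrinsics': [[453.842, 0.0, 321.2134], [0.0, 453.842, 207.494], [0.0, 0.0, 1.0]], 'R': [[-0.0045, -0.9998, -0.0178], [-0.9939, 0.0064, -0.1104], [0.1105, 0.0172, -0.9937]], 't': [-0.0242, 0.516, 1.2889]}
wrist {'intrinsics': [[302.2757, 0.0, 320.4218], [0.0, 302.2757, 201.5809], [0.0, 0.0, 1.0]], 'mount': [[0.0, -0.9545, -0.2983, 0.0762], [1.0, 0.0001, -0.0002, 0.0011], [0.0002, -0.2983, 0.9545, -0.1415], [0.0, 0.0, 0.0, 1.0]]}
```

View pics/top0.png

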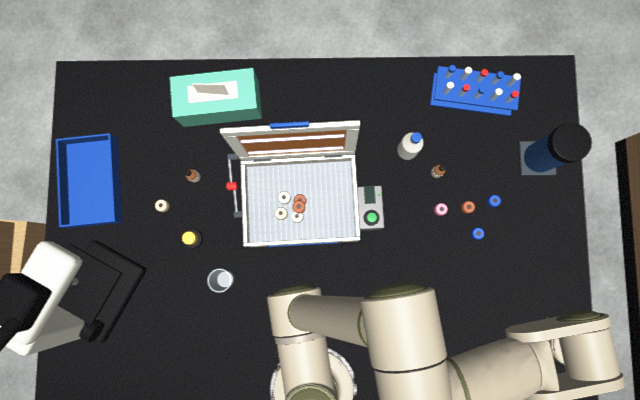

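View pics/side0.png

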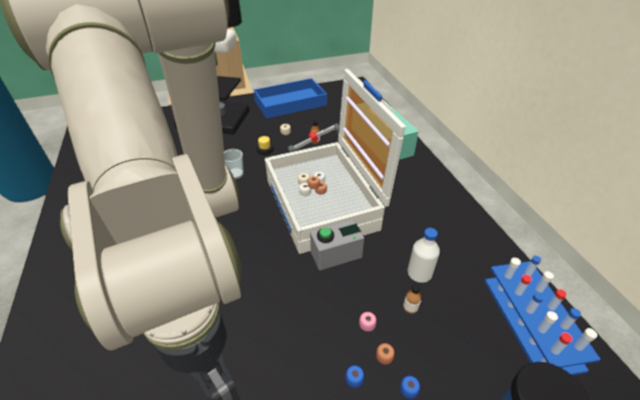

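View pics/wrist0.png

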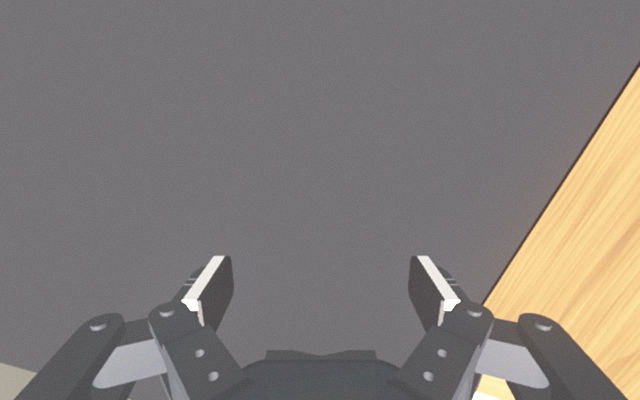

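The top view shows the chest at about (300,200), the heap at (290,205), the beacon at (191,238), and the red knee at (232,186). Round things on the bench are at (162,205) cream, (441,209) pink, (468,207) terracotta, and (495,200) and (478,233) blue. I'll enlarge these.

Run:
```python
import cv2, numpy as np
t=cv2.imread("pics/top0.png"); s=cv2.imread("pics/side0.png")
a=cv2.resize(t[180:230,260:320],(480,400),interpolation=cv2.INTER_CUBIC)
b=cv2.resize(t[185:245,430:505],(300,240),interpolation=cv2.INTER_CUBIC)
c=cv2.resize(t[185:250,145:220],(300,260),interpolation=cv2.INTER_CUBIC)
o=np.zeros((520,790,3),np.uint8); o[:400,:480]=a; o[:240,485:785]=b; o[250:510,485:785]=c
cv2.imwrite("pics/crop0.png",o)
cv2.imwrite("pics/crop1.png",cv2.resize(s[110:280,230:400],(600,600),interpolation=cv2.INTER_CUBIC))
```

```text
(no output)
```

View pics/crop0.png

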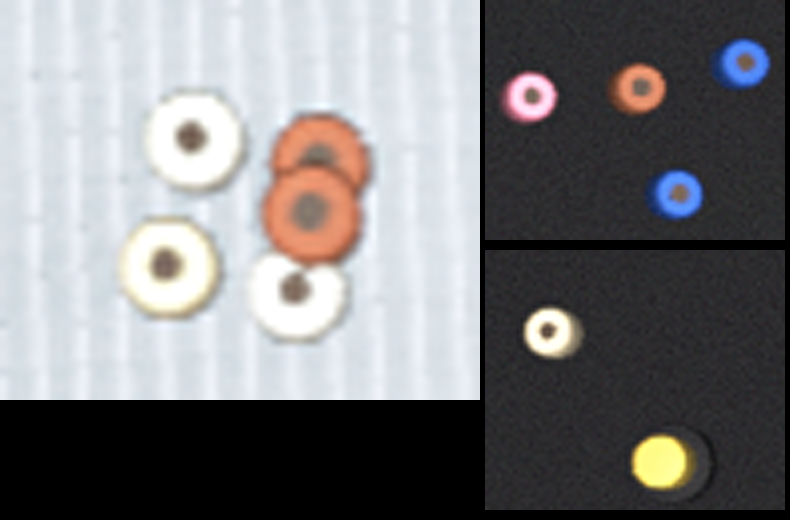

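View pics/crop1.png

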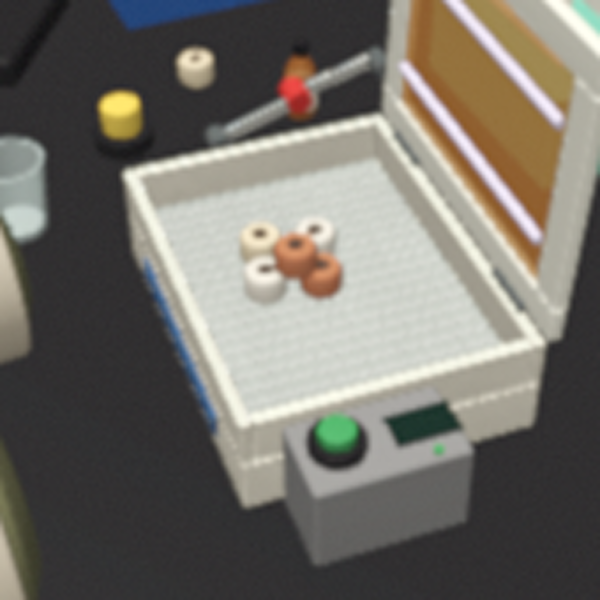

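The heap has five pucks: crop (190,137) white, (165,265) cream, (297,290) white under the top one, (320,160) terracotta on the floor, and (310,210) terracotta on top. On the bench, the cream one (162,205) and the terracotta one (468,207) match the heap's colours, so they are pucks. Pink (441,209) and blue (495,200), (478,233) are look-alikes.

```bash
cat > h.py <<'E'
import cv2, numpy as np
from rig import env, eyes
def cam(n, st=None):
    p=eyes.camera_params(n); K=np.array(p["intrinsics"])
    if n!="wrist": R=np.array(p["R"]); t=np.array(p["t"])
    else:
        st=st or env.observe(); M=np.array(p["mount"]); Rt=np.array(st["tool_rot"]); 
        Rwc=Rt@M[:3,:3]; c=Rt@M[:3,3]+np.array(st["position"]); R=Rwc.T; t=-R@c
    return K,R,t
def ray(C,uv):
    K,R,t=C; d=R.T@np.linalg.solve(K,[uv[0],uv[1],1.0]); c=-R.T@t; return c,d/np.linalg.norm(d)
def onplane(C,uv,z):
    c,d=ray(C,uv); return c+d*(z-c[2])/d[2]
def two(C1,u1,C2,u2):
    c1,d1=ray(C1,u1); c2,d2=ray(C2,u2)
    A=np.stack([d1,-d2],1); s=np.linalg.lstsq(A,c2-c1,rcond=None)[0]
    a=c1+d1*s[0]; b=c2+d2*s[1]; return (a+b)/2, np.linalg.norm(a-b)
def proj(C,X):
    K,R,t=C; p=K@(R@np.array(X)+t); return p[:2]/p[2]
def grab(n,name=None):
    st=env.observe(); im=eyes.get_image(n)
    if name: cv2.imwrite("pics/"+name,im[:,:,::-1])
    return im,cam(n,st),st
def blobs(mask,amin=8):
    n,l,s,c=cv2.connectedComponentsWithStats(mask.astype(np.uint8))
    return [(c[i].round(1).tolist(),int(s[i,4]),s[i,:4].tolist()) for i in range(1,n) if s[i,4]>=amin]
def step(p,rotdeg=0):
    """world target p (tool down) -> tool-frame units"""
    st=env.observe(); R=np.array(st["tool_rot"]); return (R.T@(np.array(p)-st["position"])/0.75).round(4)
E
python3 - <<'E'
from h import *
t=cv2.imread("pics/top0.png"); C=cam("top"); hsv=cv2.cvtColor(t,cv2.COLOR_BGR2HSV)
S=cam("side"); s=cv2.imread("pics/side0.png"); hs=cv2.cvtColor(s,cv2.COLOR_BGR2HSV)
def m(h,lo,hi): return cv2.inRange(h,np.array(lo),np.array(hi))>0
for nm,lo,hi in [("yellow",(22,100,120),(35,255,255)),("green",(50,150,80),(75,255,255)),("red",(0,200,120),(4,255,255)),("blue",(105,150,100),(125,255,255)),("terra",(5,110,100),(14,190,255)),("pink",(150,40,120),(179,255,255))]:
    print(nm,"T",blobs(m(hsv,lo,hi),15)); print("   S",blobs(m(hs,lo,hi),15))
E
```

```text
yellow T [([188.5, 237.7], 153, [182, 231, 14, 14])]
   S [([263.7, 141.9], 137, [258, 136, 12, 13])]
green T []
   S []
red T []
   S []
blue T [([473.2, 91.8], 2735, [430, 65, 91, 51]), ([288.7, 124.2], 192, [269, 121, 40, 7]), ([87.7, 180.8], 4324, [55, 133, 60, 95]), ([416.1, 136.8], 81, [411, 132, 11, 11]), ([493.8, 200.7], 109, [488, 195, 13, 12]), ([477.2, 233.2], 103, [471, 227, 14, 13])]
   S [([290.1, 97.8], 1878, [255, 80, 72, 38]), ([372.0, 90.1], 105, [364, 80, 17, 20]), ([430.4, 233.3], 132, [424, 228, 14, 12]), ([535.6, 259.7], 43, [532, 256, 8, 8]), ([538.4, 321.3], 4602, [485, 261, 115, 114]), ([354.5, 376.2], 277, [346, 365, 18, 22]), ([409.6, 387.0], 298, [401, 376, 19, 23])]
terra T [([292.7, 134.4], 322, [238, 130, 108, 10]), ([294.7, 144.1], 730, [242, 137, 103, 15]), ([438.5, 170.3], 56, [435, 165, 10, 10]), ([191.3, 175.1], 57, [186, 170, 10, 10]), ([299.0, 203.5], 148, [293, 195, 13, 18]), ([467.9, 206.7], 116, [462, 201, 13, 12])]
   S [([314.2, 128.8], 43, [310, 126, 9, 7]), ([376.7, 175.1], 18, [370, 167, 13, 16]), ([316.7, 184.8], 188, [308, 177, 18, 17]), ([414.3, 294.6], 39, [406, 291, 15, 10]), ([384.8, 353.2], 294, [376, 343, 19, 21])]
pink T [([466.5, 86.9], 15, [463, 84, 7, 8]), ([515.4, 93.3], 18, [511, 91, 8, 7]), ([440.7, 208.9], 91, [435, 203, 13, 13])]
   S [([526.0, 278.7], 46, [521, 274, 11, 11]), ([367.2, 321.0], 264, [359, 312, 18, 19]), ([565.4, 338.4], 52, [559, 333, 14, 12])]
```

Run:
```python
import cv2, numpy as np
t=cv2.imread("pics/top0.png"); 
cv2.imwrite("pics/chest0.png",cv2.resize(t[115:255,215:395],(792,600),interpolation=cv2.INTER_CUBIC)) # scale 4.4,4.286
```

```text
(no output)
```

View pics/chest0.png

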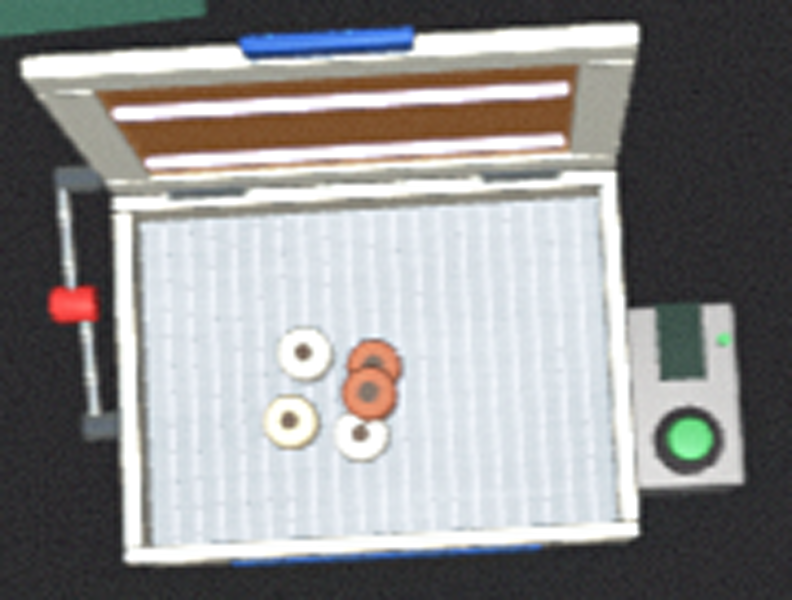

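Run:
```python
from h import *
C=cam("top")
f=lambda x,y:(215+x/4.4-0.4,115+y/4.286-0.4)
P={k:onplane(C,f(*v),0.09)[:2] for k,v in dict(NL=(127,558),NR=(638,532),FR=(615,172),FL=(110,196)).items()}
for k,v in P.items(): print(k,v.round(4))
print("w near",np.linalg.norm(P["NL"]-P["NR"]),"left",np.linalg.norm(P["NL"]-P["FL"]),np.linalg.norm(P["NR"]-P["FR"]))
d=P["NL"]-P["NR"]; print("yaw",np.degrees(np.arctan2(-d[0],d[1]))); print("centre",sum(P.values())/4)
for nm,(x,y),z in [("w1",(304,352),.074),("cream",(289,420),.074),("w2",(361,433),.074),("p5",(369,391),.100),("t",(373,363),.074),("start",(691,438),.09),("knee",(74,305),.115),("footpiv",(100,428),.09)]:
    print(nm,onplane(C,f(x,y),z).round(4))
print("bench cream",onplane(C,(145+402/300*0+ (547-485)/4-.4,185+(330-250)/4-.4),.026))
print("bench terra",onplane(C,(430+(641-485)/4-.4,185+87/4-.4),.026))
S=cam("side")
print("beacon",onplane(C,(188.5,237.7),.048),onplane(S,(263.7,139),.048))
```

```text
NL [0.4072 0.1861]
NR [ 0.4222 -0.1329]
FR [ 0.657  -0.1216]
FL [0.6437 0.2004]
w near 0.31942302107334397 left 0.23691124936438565 0.23503140541646242
yaw 2.6878388774333657
centre [0.53252372 0.03302368]
w1 [0.5419 0.0776 0.074 ]
cream [0.4972 0.087  0.074 ]
w2 [0.4883 0.041  0.074 ]
p5 [0.5129 0.0342 0.1   ]
t [0.5344 0.0334 0.074 ]
start [ 0.4823 -0.1669  0.09  ]
knee [0.5676 0.2168 0.115 ]
footpiv [0.4911 0.2044 0.09  ]
bench cream [0.5277059  0.44484074 0.026     ]
bench terra [ 0.51669362 -0.45326584  0.026     ]
beacon [0.42942885 0.35167283 0.048     ] [0.42877961 0.35109865 0.048     ]
```

```bash
cat >> h.py <<'E'
from scipy.spatial.transform import Rotation as Ro
def go(p,yaw,tilt=None):
    st=env.observe(); R=np.array(st["tool_rot"]); c,s=np.cos(np.radians(yaw)),np.sin(np.radians(yaw))
    T=np.array([[c,s,0],[s,-c,0],[0,0,-1.]])
    d=R.T@(np.array(p)-st["position"])/0.75; r=Ro.from_matrix(R.T@T).as_rotvec()/np.pi
    return d.round(4).tolist()+r.round(4).tolist()
CX,CY,CYAW=0.5325,0.033,np.radians(2.9)
def c2w(x,y): return np.array([CX+x*np.cos(CYAW)-y*np.sin(CYAW),CY+x*np.sin(CYAW)+y*np.cos(CYAW)])
def w2c(X): 
    d=np.array(X)[:2]-[CX,CY]; return np.array([d[0]*np.cos(CYAW)+d[1]*np.sin(CYAW),-d[0]*np.sin(CYAW)+d[1]*np.cos(CYAW)])
E
python3 -c "
from h import *
print(go((.517,-.453,.17),90)); print(go((.517,-.453,.02),90))"
```

```text
[0.417, 0.0831, 0.0812, -0.0002, -0.0003, -0.3794]
[0.417, 0.0833, 0.2812, -0.0002, -0.0003, -0.3794]
```

Call:
{"fn": "jog_arm", "kwargs": {
  "deltas": [0.417,0.083,0.081,0,0,-0.38,-1,0.417,0.083,0.081,0,0,-0.38,-1,0.417,0.083,0.081,0,0,-0.38,-1,0.417,0.083,0.081,0,0,-0.38,-1,0.417,0.083,0.081,0,0,-0.38,-1,0.417,0.083,0.081,0,0,-0.38,-1,0.417,0.083,0.081,0,0,-0.38,-1,0.417,0.083,0.081,0,0,-0.38,-1,0.417,0.083,0.081,0,0,-0.38,-1,0.417,0.083,0.081,0,0,-0.38,-1,0.417,0.083,0.081,0,0,-0.38,-1,0.417,0.083,0.081,0,0,-0.38,-1],
  "grip_force": 40
}}

```text
time_s: 1.15
position: [0.5169, -0.4531, 0.1703]
tool_rot: [[0.001, 1.0, -0.0], [1.0, -0.001, 0.0], [0.0, -0.0, -1.0]]
ft_force: [0.7, 0.4, -0.6]
grip_width: 0.0853
```

```bash
python3 -c "
from h import *
im,C,st=grab('wrist','w1.png'); print(st['time_s'],np.round(st['position'],4),np.round(st['tool_rot'],3).tolist(),np.round(st['q'],1))
print(proj(C,(.517,-.453,.026)))"
```

```text
1.15 [ 0.5169 -0.4531  0.1703] [[0.001, 1.0, -0.0], [1.0, -0.001, 0.0], [0.0, -0.0, -1.0]] [-51.1  38.4  55.    0.   86.7 -51. ]
[320.21951245 187.7709891 ]
```

View pics/w1.png

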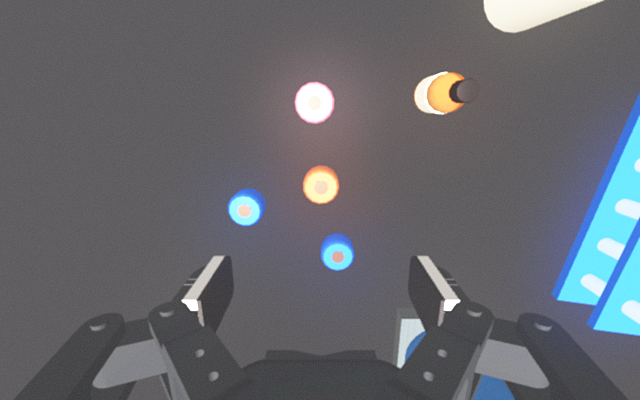

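The wrist view shows the terracotta puck's dot at (321,187), where it was predicted to be at (320,188). The blue ones at (245,208) and (338,256) stay clear with the fingers part closed.

Call:
{"fn": "jog_arm", "kwargs": {
  "deltas": [0,0,0.05,0,0,0,-0.25,0,0,0.11,0,0,0,-0.25,0,0,0.16,0,0,0,-0.25,0,0,0.2,0,0,0,-0.25,0,0,0.2175,0,0,0,-0.25,0,0,0.2175,0,0,0,-0.25,0,0,0.2175,0,0,0,1,0,0,0.2175,0,0,0,1,0,0,0.2175,0,0,0,1,0,0,0.2175,0,0,0,1,0,0,0.2175,0,0,0,1],
  "grip_force": 40
}}

```text
time_s: 2.12
position: [0.5178, -0.4542, 0.01]
tool_rot: [[-0.002, 1.0, 0.003], [1.0, 0.002, -0.004], [-0.004, 0.003, -1.0]]
ft_force: [-0.9, -0.8, 5.9]
grip_width: 0.0339
```

```bash
python3 -c "
from h import *
print(c2w(0,-.125)); print(go((.517,-.453,.2),90)); print(go(list(c2w(-.0,-.125))+[.2],90))
for a in [(0,-.125),(-.065,-.125),(0,-.065),(-.065,-.062),(.05,.05)]: print(a,c2w(*a).round(4))
for n,p in dict(w1=(.5419,.0776),cream=(.4972,.087),w2=(.4883,.041),p5=(.5129,.0342),t=(.5344,.0334),start=(.4823,-.1669),knee=(.5676,.2168),foot=(.4911,.2044)).items(): print(n,w2c(p).round(4))
"
```

```text
[ 0.53882412 -0.09183992]
[0.0007, -0.0003, -0.2533, 0.0009, 0.0011, 0.0005]
[0.4822, 0.0296, -0.2549, 0.0009, 0.0011, 0.0005]
(0, -0.125) [ 0.5388 -0.0918]
(-0.065, -0.125) [ 0.4739 -0.0951]
(0, -0.065) [ 0.5358 -0.0319]
(-0.065, -0.062) [ 0.4707 -0.0322]
(0.05, 0.05) [0.5799 0.0855]
w1 [0.0116 0.0441]
cream [-0.0325  0.0557]
w2 [-0.0437  0.0102]
p5 [-0.0195  0.0022]
t [0.0019 0.0003]
start [-0.0602 -0.1971]
knee [0.0444 0.1818]
foot [-0.0327  0.1733]
```

Call:
{"fn": "jog_arm", "kwargs": {
  "deltas": [0,0,-0.05,0,0,0,1,0,0,-0.11,0,0,0,1,0.02,0,-0.17,0,0,0,1,0.07,0,-0.22,0,0,0,1,0.13,0.01,-0.243,0,0,0,1,0.185,0.01,-0.243,0,0,0,1,0.24,0.015,-0.243,0,0,0,1,0.295,0.02,-0.243,0,0,0,1,0.35,0.025,-0.243,0,0,0,1,0.405,0.029,-0.243,0,0,0,1,0.455,0.029,-0.243,0,0,0,1,0.486,0.029,-0.243,0,0,0,1]
}}

```text
time_s: 3.12
position: [0.5379, -0.0865, 0.1908]
tool_rot: [[-0.002, 1.0, 0.002], [1.0, 0.002, -0.001], [-0.001, 0.002, -1.0]]
ft_force: [1.9, -0.1, -1.1]
grip_width: 0.0339
```

```bash
python3 -c "
from h import *
im,C,st=grab('wrist','w2.png'); print(st['time_s'],np.round(st['position'],4),st['grip_width'])
print(go(list(c2w(0,-.122))+[.062],90))
for X in [(.5419,.0776,.074),(.4972,.087,.074),(.4883,.041,.074),(.5129,.0342,.1),(.5344,.0334,.074)]: print(proj(C,X))"
```

```text
3.1167 [ 0.5379 -0.0865  0.1908] 0.03386848661611789
[-0.0121, 0.0016, 0.1719, 0.0003, -0.0008, 0.002]
[325.65919191 -20.93712116]
[263.46826421 -36.50617988]
[255.08791997  35.17805898]
[283.77711781  37.77562063]
[315.53263622  46.35673594]
```

View pics/w2.png

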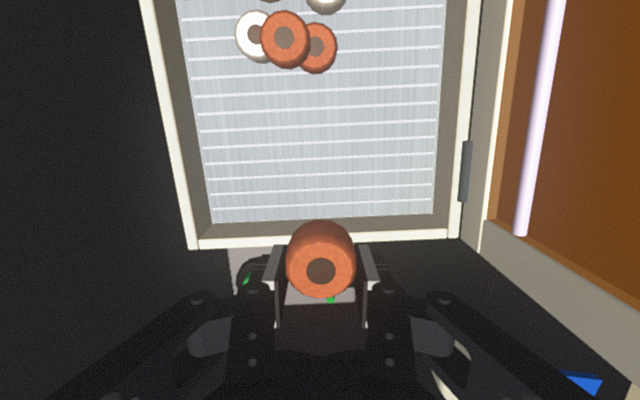

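```bash
python3 -c "
from h import *
st=env.observe(); print(st['time_s'],np.round(st['position'],4),np.round(st['tool_rot'],4).tolist(),np.round(st['qvel'],2))
C=cam('wrist'); print(proj(C,list(c2w(0,-.122))+[.048]))
print(go(list(c2w(0,-.122))+[.062],90))"
```

```text
3.1667 [ 0.5373 -0.0801  0.1909] [[-0.0063, 1.0, 0.001], [1.0, 0.0063, 0.0026], [0.0026, 0.001, -1.0]] [-5.07  1.   -2.66 -0.92  0.89 -8.37]
[321.31135121 197.14465952]
[-0.0121, 0.0016, 0.1719, 0.0003, -0.0008, 0.002]
```

Call:
{"fn": "jog_arm", "kwargs": {
  "deltas": [0,0,0,0,0,0,1,0,0,0.02,0,0,0,1,0,0,0.06,0,0,0,1,0,0,0.1,0,0,0,1,0,0,0.13,0,0,0,1,0,0,0.155,0,0,0,1,0,0,0.168,0,0,0,1,0,0,0.171,0,0,0,1,0,0,0.171,0,0,0,-0.25,0,0,0.171,0,0,0,-0.25,0,0,0.171,0,0,0,-0.25]
}}

```text
time_s: 4.08
position: [0.5388, -0.0891, 0.0628]
tool_rot: [[-0.002, 1.0, 0.002], [1.0, 0.002, -0.001], [-0.001, 0.002, -1.0]]
ft_force: [0.2, 0.5, -0.4]
grip_width: 0.0529
```

```bash
python3 -c "
from h import *
st=env.observe(); print(st['time_s'],np.round(st['position'],4),np.round(st['tool_rot'],4).tolist(),np.round(st['qvel'],2))
d=c2w(-.0437,.0102); print(np.degrees(CYAW))
print(go([.5129,.0342,.2],90)); print(go([.5129,.0342,.085],90))"
```

```text
4.0833 [ 0.5388 -0.0891  0.0628] [[-0.0017, 1.0, 0.0024], [1.0, 0.0017, -0.001], [-0.001, 0.0024, -1.0]] [ 0.16  0.06  0.4  -0.   -0.17 -0.06]
2.9
[0.1642, -0.0338, -0.1832, 0.0008, 0.0003, 0.0005]
[0.1644, -0.0341, -0.0299, 0.0008, 0.0003, 0.0005]
```

Call:
{"fn": "jog_arm", "kwargs": {
  "deltas": [0,0,-0.05,0,0,0,-0.25,0,0,-0.1,0,0,0,-0.25,0.03,-0.01,-0.13,0,0,0,-0.25,0.08,-0.02,-0.13,0,0,0,-0.25,0.12,-0.034,-0.13,0,0,0,-0.25,0.15,-0.034,-0.13,0,0,0,-0.25,0.164,-0.034,-0.12,0,0,0,-0.25,0.164,-0.034,-0.09,0,0,0,-0.25,0.164,-0.034,-0.06,0,0,0,-0.25,0.164,-0.034,-0.035,0,0,0,-0.25,0.164,-0.034,-0.03,0,0,0,-0.25,0.164,-0.034,-0.03,0,0,0,-0.25]
}}

```text
time_s: 5.08
position: [0.5122, 0.0339, 0.0833]
tool_rot: [[-0.001, 1.0, -0.002], [1.0, 0.001, 0.0], [0.0, -0.002, -1.0]]
ft_force: [0.0, -0.2, 0.2]
grip_width: 0.0533
```

```bash
python3 -c "
from h import *
im,C,st=grab('wrist','w3.png'); print(st['time_s'],np.round(st['position'],4),st['ft_force'])
print(proj(C,(.5129,.0342,.1)))"
```

```text
5.0833 [0.5122 0.0339 0.0833] [ 0.00321047 -0.20600636  0.16995522]
[321.293546   275.01645365]
```

View pics/w3.png

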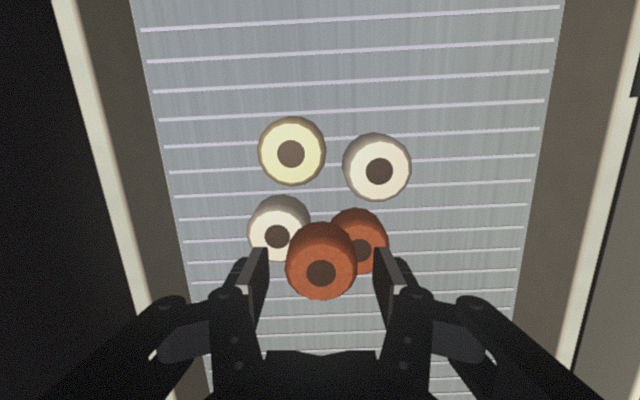

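The wrist view shows the top puck centred between the fingers, dot at (321,273). Closing.

Call:
{"fn": "jog_arm", "kwargs": {
  "deltas": [0,0,0,0,0,0,1,0,0,0,0,0,0,1,0,0,0,0,0,0,1,0,0,0,0,0,0,1,0,0,-0.03,0,0,0,1,0,0,-0.07,0,0,0,1,-0.02,-0.01,-0.1,0,0,0,1,-0.06,-0.02,-0.1,0,0,0,1,-0.1,-0.04,-0.1,0,0,0,1,-0.14,-0.052,-0.1,0,0,0,1,-0.168,-0.052,-0.1,0,0,0,1,-0.168,-0.052,-0.1,0,0,0,1]
}}

```text
time_s: 6.13
position: [0.4736, -0.095, 0.1596]
tool_rot: [[0.002, 1.0, 0.002], [1.0, -0.002, -0.002], [-0.002, 0.002, -1.0]]
ft_force: [-0.5, -1.1, 0.1]
grip_width: 0.0342
```

Call:
{"fn": "jog_arm", "kwargs": {
  "deltas": [0,0,0.02,0,0,0,1,0,0,0.05,0,0,0,1,0,0,0.08,0,0,0,1,0,0,0.105,0,0,0,1,0,0,0.12,0,0,0,1,0,0,0.128,0,0,0,1,0,0,0.128,0,0,0,1,0,0,0.128,0,0,0,-0.25,0,0,0.128,0,0,0,-0.25,0,0,0.128,0,0,0,-0.25]
}}

```text
time_s: 6.97
position: [0.4741, -0.0919, 0.0638]
tool_rot: [[-0.002, 1.0, 0.002], [1.0, 0.002, -0.001], [-0.001, 0.002, -1.0]]
ft_force: [-0.3, 1.0, -0.3]
grip_width: 0.0533
```

```bash
python3 -c "
from h import *
im,C,st=grab('top','t2.png'); print(st['time_s'],np.round(st['position'],4),w2c(st['position']))
print(go([.47,.04,.2],90-0))"
```

```text
6.9667 [ 0.4741 -0.0919  0.0638] [-0.06468108 -0.12174329]
[0.1757, -0.0047, -0.1818, 0.0005, 0.0002, 0.0006]
```

View pics/t2.png

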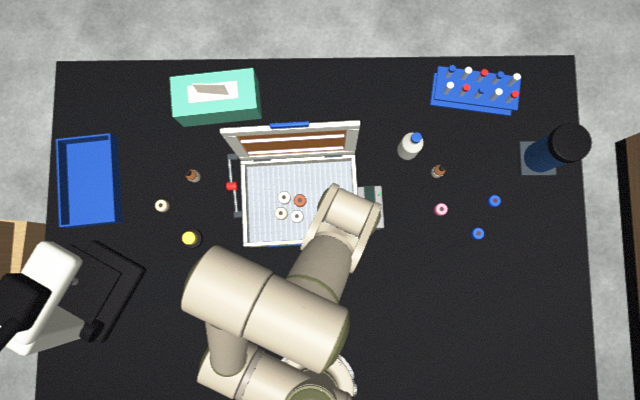

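Call:
{"fn": "jog_arm", "kwargs": {
  "deltas": [0,0,-0.05,0,0,0,-0.25,0,0,-0.1,0,0,0,-0.25,0.03,0.02,-0.15,0,0,0,-0.25,0.06,0.04,-0.18,0,0,0,-0.25,0.09,0.055,-0.18,0,0,0,-0.25,0.1,0.055,-0.18,0,0,0,-0.25,0.1,0.055,-0.18,0,0,0,-0.25]
}}

```text
time_s: 7.6
position: [0.5145, -0.0152, 0.1981]
tool_rot: [[-0.004, 1.0, 0.0], [1.0, 0.004, 0.0], [0.0, 0.0, -1.0]]
ft_force: [-0.2, -0.4, -0.1]
grip_width: 0.0538
```

```bash
cat >> h.py <<'E'
def dots(im,C,z,show=None):
    g=cv2.cvtColor(im,cv2.COLOR_RGB2HSV); r=[]
    m=((g[...,2]<130)).astype(np.uint8)
    n,l,s,c=cv2.connectedComponentsWithStats(m)
    for i in range(1,n):
        a=s[i,4]; w,h=s[i,2],s[i,3]
        if 40<a<900 and .6<w/h<1.6 and a>.6*w*h:
            X=onplane(C,c[i],z); r.append((c[i].round(1),int(a),X[:2].round(4),w2c(X).round(4)))
    return r
E
python3 -c "
from h import *
im,C,st=grab('wrist','w4.png'); print(st['time_s'],np.round(st['position'],4),w2c(st['position']))
for r in dots(im,C,.074): print(r)"
```

```text
7.6 [ 0.5145 -0.0152  0.1981] [-0.02042734 -0.04719525]
(array([343.6, 263.8]), 119, array([ 0.5379, -0.087 ]), array([-0.0007, -0.1201]))
(array([278.5, 266.4]), 119, array([ 0.4738, -0.0901]), array([-0.0648, -0.12  ]))
```

View pics/w4.png

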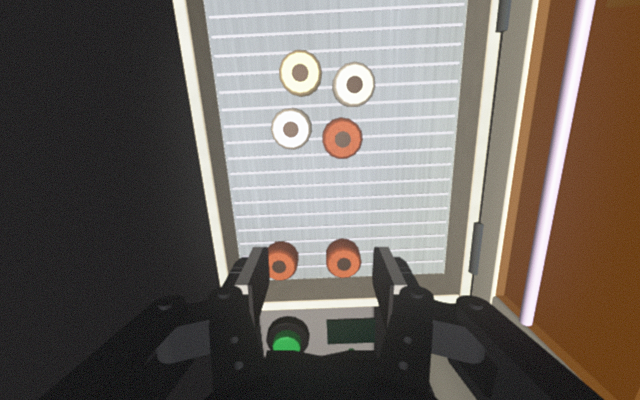

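The wrist view shows the two placed terracotta pucks with dots at (279,266) and (344,264), and the four heap dots at (300,73), (354,84), (291,129) and (343,139), none stacked.

Run:
```python
from h import *
im=cv2.imread("pics/w4.png")
import types
st=env.observe(); 
s2=dict(st); s2["position"]=[0.5145,-0.0152,0.1981]
C=cam("wrist",s2)
pts={}
for n,u in dict(cream=(300,73),w1=(354,84),w2=(291,129),t=(343,139)).items():
    # refine: dark centroid within 12 px
    x,y=u; g=im[y-9:y+10,x-9:x+10].max(2); yy,xx=np.nonzero(g<135); u=(x-9+xx.mean(),y-9+yy.mean())
    X=onplane(C,u,.074); pts[n]=X[:2]; print(n,np.round(u,1),len(xx),X.round(4),w2c(X).round(4))
for a in pts:
    for b in pts:
        if a<b: d=pts[b]-pts[a]; print(a,b,np.linalg.norm(d).round(4),np.degrees(np.arctan2(d[1],d[0])).round(0))
print(st['position'])
```

```text
cream [nan nan] 0 [nan nan nan] [nan nan]
w1 [355.9  84.1] 68 [0.5435 0.0781 0.074 ] [0.0133 0.0445]
w2 [nan nan] 0 [nan nan nan] [nan nan]
t [344.8 140.5] 36 [0.5357 0.0325 0.074 ] [ 0.0032 -0.0007]
cream w1 nan nan
cream w2 nan nan
cream t nan nan
w1 w2 nan nan
t w1 0.0463 80.0
t w2 nan nan
[ 0.51413927 -0.01625995  0.19768874]<stdin>:10: RuntimeWarning: Mean of empty slice.
  ret = ret.dtype.type(ret / rcount)
```

```bash
python3 -c "
from h import *
print(go([.4887,.041,.13],34.5))"
```

```text
[0.0765, -0.0336, 0.0903, -0.0003, 0.0002, 0.3094]
```

Call:
{"fn": "jog_arm", "kwargs": {
  "deltas": [0.03,-0.015,0.02,0,0,0.04,-0.2,0.06,-0.03,0.05,0,0,0.08,-0.2,0.0765,-0.0336,0.08,0,0,0.12,-0.2,0.0765,-0.0336,0.09,0,0,0.16,-0.2,0.0765,-0.0336,0.09,0,0,0.2,-0.2,0.0765,-0.0336,0.09,0,0,0.24,-0.2,0.0765,-0.0336,0.09,0,0,0.28,-0.2,0.0765,-0.0336,0.09,0,0,0.309,-0.2,0.0765,-0.0336,0.09,0,0,0.309,-0.2,0.0765,-0.0336,0.09,0,0,0.309,-0.2]
}}

```text
time_s: 8.48
position: [0.489, 0.0398, 0.1301]
tool_rot: [[0.823, 0.568, -0.001], [0.568, -0.823, -0.0], [-0.001, -0.001, -1.0]]
ft_force: [0.9, 0.0, 0.4]
grip_width: 0.0513
```

```bash
python3 -c "
from h import *
im,C,st=grab('wrist','w5.png'); print(st['time_s'],np.round(st['position'],4),np.round(st['tool_rot'],3).tolist())
print(proj(C,(.4887,.041,.074)),proj(C,(.4972,.087,.074)),proj(C,(.535,.033,.074)),proj(C,(.5427,.0778,.074)))
print(go([.4887,.041,.0615],34.5))"
```

```text
8.4833 [0.489  0.0398 0.1301] [[0.823, 0.568, -0.001], [0.568, -0.823, -0.0], [-0.001, -0.001, -1.0]]
[317.3843941  220.24776433] [267.58508712 173.68452791] [366.66329728 173.01194104] [317.64044833 123.7385127 ]
[0.0005, -0.0014, 0.0916, -0.0001, 0.0002, 0.0006]
```

View pics/w5.png

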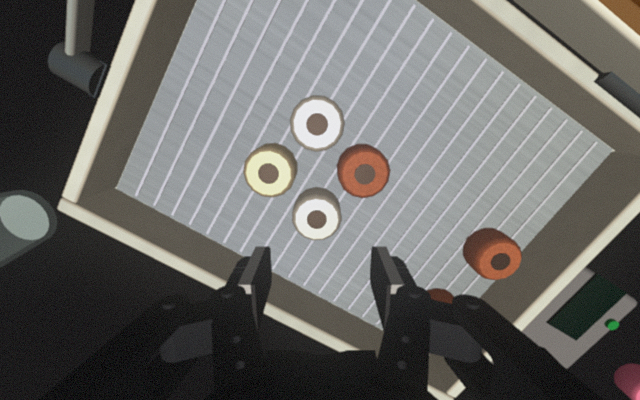

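The target dot is at (317,219) and was predicted at (317,220). The neighbours flank it at (268,173) and (365,173), clear of the finger paths. Descending.

Call:
{"fn": "jog_arm", "kwargs": {
  "deltas": [0,0,0.03,0,0,0,-0.2,0,0,0.06,0,0,0,-0.2,0,0,0.08,0,0,0,-0.2,0,0,0.0905,0,0,0,-0.2,0,0,0.0905,0,0,0,-0.2,0,0,0.0905,0,0,0,1,0,0,0.0905,0,0,0,1,0,0,0.0905,0,0,0,1,0,0,0.0905,0,0,0,1,0,0,0.05,0,0,0,1,0,0,0,0,0,0,1,0,0,-0.02,0,0,0,1]
}}

```text
time_s: 9.53
position: [0.4906, 0.0406, 0.1495]
tool_rot: [[0.824, 0.566, 0.006], [0.566, -0.824, -0.001], [0.004, 0.004, -1.0]]
ft_force: [0.3, 0.6, 0.2]
grip_width: 0.0332
```

```bash
python3 -c "
from h import *
print(go(list(c2w(-.065,-.06))+[.145],90)); print(c2w(-.065,-.06))"
```

```text
[-0.0755, 0.0626, 0.006, 0.0018, -0.0006, -0.3083]
[ 0.47061882 -0.0302117 ]
```

Call:
{"fn": "jog_arm", "kwargs": {
  "deltas": [-0.02,0.02,0,0,0,-0.04,1,-0.04,0.04,0,0,0,-0.08,1,-0.06,0.055,0,0,0,-0.12,1,-0.073,0.064,0,0,0,-0.16,1,-0.073,0.064,0,0,0,-0.2,1,-0.073,0.064,0,0,0,-0.24,1,-0.073,0.064,0,0,0,-0.28,1,-0.073,0.064,0,0,0,-0.308,1,-0.073,0.064,0,0,0,-0.308,1,-0.073,0.064,0,0,0,-0.308,1]
}}

```text
time_s: 10.37
position: [0.4714, -0.0299, 0.1457]
tool_rot: [[0.004, 1.0, 0.0], [1.0, -0.004, -0.0], [-0.0, 0.0, -1.0]]
ft_force: [-0.6, 0.2, -0.6]
grip_width: 0.0332
```

```bash
python3 -c "
from h import *
s=env.observe();print(s['position'],s['grip_width']);print(go(list(c2w(-.065,-.06))+[.0625],90))"
```

```text
[ 0.47143456 -0.02985299  0.14566316] 0.03320840336963536
[-0.0005, -0.0011, 0.1109, 0.0001, 0.0, -0.0013]
```

Call:
{"fn": "jog_arm", "kwargs": {
  "deltas": [0,0,0.03,0,0,0,1,0,0,0.065,0,0,0,1,0,0,0.09,0,0,0,1,0,0,0.105,0,0,0,1,0,0,0.11,0,0,0,1,0,0,0.11,0,0,0,1,0,0,0.11,0,0,0,-0.25,0,0,0.11,0,0,0,-0.25,0,0,0.11,0,0,0,-0.25,0,0,0.07,0,0,0,-0.25,0,0,0.02,0,0,0,-0.25,0,0,-0.01,0,0,0,-0.25]
}}

```text
time_s: 11.37
position: [0.4721, -0.0301, 0.1558]
tool_rot: [[0.002, 1.0, 0.002], [1.0, -0.002, -0.001], [-0.001, 0.002, -1.0]]
ft_force: [1.3, 0.2, 0.8]
grip_width: 0.0532
```

```bash
python3 -c "
from h import *
print(c2w(.055,.06)); print(go([.543,.078,.15],90),go([.543,.078,.15],180))"
```

```text
[0.58439399 0.09570577]
[0.1443, 0.0942, 0.0078, 0.0008, 0.0002, -0.0007] [0.1443, 0.0942, 0.0078, 0.0004, 0.0008, -0.5007]
```

```bash
python3 -c "
from h import *
print(go([.543,.078,.15],214.5))"
```

```text
[0.1443, 0.0942, 0.0078, 0.0002, 0.001, -0.6924]
```

Call:
{"fn": "jog_arm", "kwargs": {
  "deltas": [0.03,0.02,0,0,0,-0.038,-0.2,0.07,0.045,0,0,0,-0.076,-0.2,0.1,0.065,0,0,0,-0.114,-0.2,0.13,0.085,0,0,0,-0.152,-0.2,0.144,0.095,0,0,0,-0.19,-0.2,0.144,0.095,0,0,0,-0.228,-0.2,0.144,0.095,0,0,0,-0.266,-0.2,0.144,0.095,0,0,0,-0.304,-0.2,0.144,0.095,0,0,0,-0.342,-0.2,0.144,0.095,0,0,0,-0.38,-0.2,0.144,0.095,0,0,0,-0.418,-0.2,0.144,0.095,0,0,0,-0.456,-0.2]
}}

```text
time_s: 12.37
position: [0.5429, 0.078, 0.1529]
tool_rot: [[-0.991, 0.134, -0.0], [0.134, 0.991, 0.0], [0.0, 0.0, -1.0]]
ft_force: [-0.1, 0.8, -0.4]
grip_width: 0.0513
```

```bash
python3 -c "
from h import *
print(go([.543,.078,.14],214.5))"
```

```text
[-0.0002, 0.0, 0.0172, 0.0, -0.0, -0.2345]
```

Call:
{"fn": "jog_arm", "kwargs": {
  "deltas": [0,0,0.01,0,0,-0.038,-0.2,0,0,0.017,0,0,-0.076,-0.2,0,0,0.017,0,0,-0.114,-0.2,0,0,0.017,0,0,-0.152,-0.2,0,0,0.017,0,0,-0.19,-0.2,0,0,0.017,0,0,-0.2345,-0.2,0,0,0.017,0,0,-0.2345,-0.2,0,0,0.017,0,0,-0.2345,-0.2]
}}

```text
time_s: 13.03
position: [0.5429, 0.078, 0.1402]
tool_rot: [[-0.829, -0.56, -0.0], [-0.56, 0.829, 0.0], [0.0, 0.0, -1.0]]
ft_force: [-0.5, 0.4, -1.0]
grip_width: 0.0511
```

```bash
python3 -c "
from h import *
im,C,st=grab('wrist','w6.png'); print(st['time_s'],np.round(st['position'],4),np.round(st['tool_rot'],3).tolist())
print(proj(C,(.543,.078,.074)),proj(C,(.4972,.087,.074)),proj(C,(.535,.033,.074)))
print(go([.543,.078,.0615],214.5))"
```

```text
13.0333 [0.5429 0.078  0.1402] [[-0.829, -0.56, -0.0], [-0.56, 0.829, 0.0], [0.0, 0.0, -1.0]]
[321.72145799 216.97096531] [369.12356873 172.75717047] [274.90769271 174.30578565]
[-0.0002, -0.0001, 0.1049, 0.0, 0.0, -0.0029]
```

View pics/w6.png

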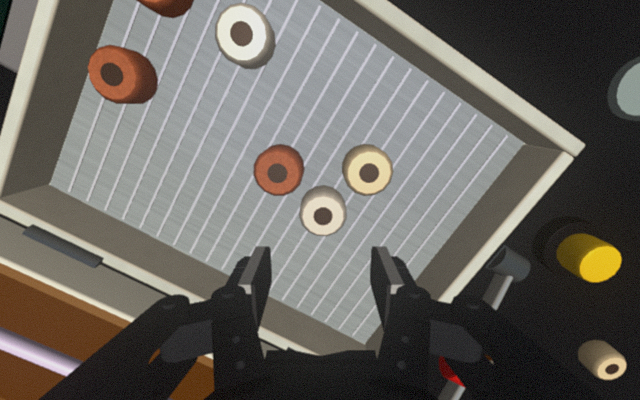

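The dot is at (323,216), as predicted, with the neighbours at (278,173) and (369,173) clear of the jaws.

Call:
{"fn": "jog_arm", "kwargs": {
  "deltas": [0,0,0.03,0,0,0,-0.2,0,0,0.07,0,0,0,-0.2,0,0,0.095,0,0,0,-0.2,0,0,0.1045,0,0,0,-0.2,0,0,0.1045,0,0,0,-0.2,0,0,0.1045,0,0,0,1,0,0,0.1045,0,0,0,1,0,0,0.1045,0,0,0,1,0,0,0.1045,0,0,0,1,0,0,0.06,0,0,0,1,0,0,0.01,0,0,0,1,0,0,-0.01,0,0,0,1]
}}

```text
time_s: 14.08
position: [0.5442, 0.078, 0.1523]
tool_rot: [[-0.827, -0.562, 0.006], [-0.562, 0.827, -0.0], [-0.005, -0.004, -1.0]]
ft_force: [0.4, 0.2, -0.6]
grip_width: 0.0333
```

```bash
python3 -c "
from h import *
s=env.observe(); s=dict(s); print(c2w(0,-.061)); print(go(list(c2w(0,-.061))+[.145],183))"
```

```text
[ 0.53558617 -0.02792188]
[0.0889, -0.1103, 0.0097, -0.0008, 0.0019, 0.1734]
```

Call:
{"fn": "jog_arm", "kwargs": {
  "deltas": [0.03,-0.04,0,0,0,-0.03,1,0.055,-0.07,0,0,0,-0.06,1,0.08,-0.1,0,0,0,-0.075,1,0.0875,-0.111,0,0,0,-0.075,1,0.0875,-0.111,0,0,0,-0.075,1,0.0875,-0.111,0,0,0,-0.075,1,0.0875,-0.111,0,0,0,-0.075,1]
}}

```text
time_s: 14.67
position: [0.5354, -0.0266, 0.1478]
tool_rot: [[-0.673, -0.74, -0.0], [-0.74, 0.673, 0.0], [-0.0, 0.0, -1.0]]
ft_force: [-0.3, 0.6, -0.7]
grip_width: 0.0333
```

```bash
python3 -c "
from h import *
s=env.observe();print(s['position'],s['grip_width']);print(go(list(c2w(0,-.061))+[.0625],228))"
```

```text
[ 0.53538634 -0.02663672  0.14777023] 0.03329184315266536
[0.0011, -0.0014, 0.1137, 0.0001, 0.0001, -0.0016]
```

Call:
{"fn": "jog_arm", "kwargs": {
  "deltas": [0.0005,-0.001,0.03,0,0,0,1,0.0005,-0.001,0.07,0,0,0,1,0.0005,-0.001,0.095,0,0,0,1,0.0005,-0.001,0.11,0,0,0,1,0.0005,-0.001,0.1135,0,0,0,1,0.0005,-0.001,0.1135,0,0,0,1,0.0005,-0.001,0.1135,0,0,0,-0.25,0.0005,-0.001,0.1135,0,0,0,-0.25,0.0005,-0.001,0.1135,0,0,0,-0.25,0,0,0.07,0,0,0,-0.25,0,0,0.02,0,0,0,-0.25,0,0,-0.04,0,0,0,-0.25]
}}

```text
time_s: 15.67
position: [0.5346, -0.0273, 0.1749]
tool_rot: [[-0.673, -0.74, -0.003], [-0.74, 0.673, 0.001], [0.001, 0.003, -1.0]]
ft_force: [1.1, 0.1, -0.4]
grip_width: 0.0535
```

```bash
python3 -c "
from h import *
s=env.observe();print(s['position'],s['q']);print(go([.5277,.4448,.25],90),go([.5277,.4448,.25],180)); im,C,st=grab('top','t3.png')"
```

```text
[ 0.53463853 -0.02726643  0.17490768] [-1.56001175e+01  2.31941453e+01  8.20077003e+01  3.21743051e-03
  7.49707818e+01 -1.53322156e+02]
[-0.4593, 0.4306, -0.0996, -0.0001, -0.0012, 0.7651] [-0.4593, 0.4306, -0.0996, 0.0006, -0.0008, 0.2651]
```

View pics/t3.png

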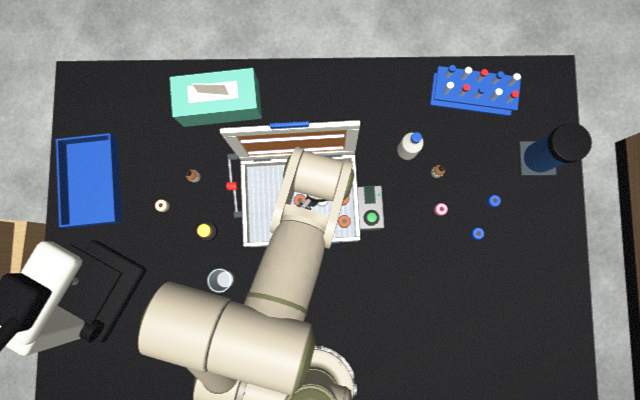

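The beacon was knocked and is now at (206,231). The other objects on the bench look unchanged. Next is the cream bench puck at (162,205).

Call:
{"fn": "jog_arm", "kwargs": {
  "deltas": [-0.03,0.03,-0.03,0,0,0.03,-0.25,-0.07,0.066,-0.06,0,0,0.06,-0.25,-0.11,0.103,-0.08,0,0,0.09,-0.25,-0.15,0.14,-0.1,0,0,0.12,-0.25,-0.19,0.178,-0.1,0,0,0.15,-0.25,-0.23,0.216,-0.1,0,0,0.18,-0.25,-0.27,0.253,-0.1,0,0,0.21,-0.25,-0.31,0.29,-0.1,0,0,0.24,-0.25,-0.35,0.328,-0.1,0,0,0.265,-0.25,-0.39,0.366,-0.1,0,0,0.265,-0.25,-0.43,0.403,-0.1,0,0,0.265,-0.25,-0.459,0.43,-0.1,0,0,0.265,-0.25]
}}

```text
time_s: 16.72
position: [0.5274, 0.4471, 0.2489]
tool_rot: [[-1.0, -0.002, -0.0], [-0.002, 1.0, 0.0], [0.0, 0.0, -1.0]]
ft_force: [1.2, -1.5, -0.5]
grip_width: 0.0536
```

Call:
{"fn": "jog_arm", "kwargs": {
  "deltas": [0,0,0,0,0,0,-0.25,0,0,0.04,0,0,0,-0.25,0,0,0.08,0,0,0,-0.25,0,0,0.1,0,0,0,-0.25,0,0,0.1,0,0,0,-0.25]
}}

```text
time_s: 17.13
position: [0.527, 0.4431, 0.1699]
tool_rot: [[-1.0, -0.0, -0.007], [-0.0, 1.0, -0.004], [0.007, -0.004, -1.0]]
ft_force: [-0.2, -0.6, -0.6]
grip_width: 0.0532
```

```bash
python3 -c "
from h import *
im,C,st=grab('wrist','w7.png'); print(st['time_s'],np.round(st['position'],4),np.round(st['tool_rot'],3).tolist())
print(proj(C,(.5277,.4448,.026)))
im,T,_=grab('top','t4.png')
print(go([.5277,.4448,.011],180))"
```

```text
17.1333 [0.527  0.4431 0.1699] [[-1.0, -0.0, -0.007], [-0.0, 1.0, -0.004], [0.007, -0.004, -1.0]]
[323.71416473 190.16101206]
[0.0012, 0.0011, 0.2184, 0.0, 0.0001, 0.0]
```

View pics/w7.png

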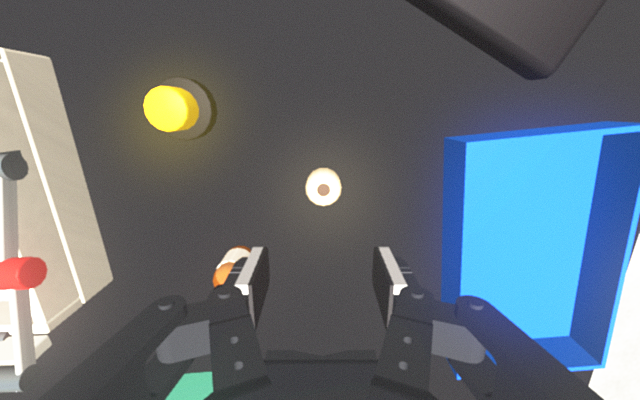

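View pics/t4.png

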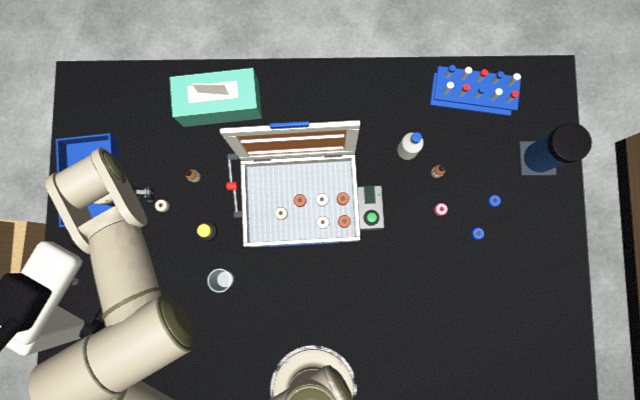

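The wrist view shows the cream dot at (323,189), on the prediction. The top view shows six pucks spread in the tray.

Call:
{"fn": "jog_arm", "kwargs": {
  "deltas": [0.001,0.001,0.05,0,0,0,-0.25,0.001,0.001,0.1,0,0,0,-0.25,0.001,0.001,0.15,0,0,0,-0.25,0.001,0.001,0.19,0,0,0,-0.25,0.001,0.001,0.21,0,0,0,-0.25,0.001,0.001,0.2175,0,0,0,-0.25,0.001,0.001,0.2175,0,0,0,-0.25,0.001,0.001,0.2175,0,0,0,1,0.001,0.001,0.2175,0,0,0,1,0.001,0.001,0.2175,0,0,0,1,0.001,0.001,0.2175,0,0,0,1,0.001,0.001,0.2175,0,0,0,1]
}}

```text
time_s: 18.23
position: [0.5289, 0.4454, 0.0141]
tool_rot: [[-1.0, -0.0, 0.004], [-0.0, 1.0, 0.002], [-0.004, 0.002, -1.0]]
ft_force: [-0.2, -0.1, 6.8]
grip_width: 0.0338
```

```bash
python3 -c "
from h import *
s=env.observe();print(s['position'],s['grip_width'],s['ft_force']);print(c2w(.022,.1));print(go(list(c2w(.022,.1))+[.22],180))
t=cv2.imread('pics/t4.png');C=cam('top')
import numpy as np
cv2.imwrite('pics/c4.png',cv2.resize(t[180:240,235:365],(780,360),interpolation=cv2.INTER_CUBIC))"
```

```text
[0.528899   0.44535246 0.01409169] 0.03380330843413474 [-0.17478998 -0.0713252   6.79562547]
[0.54941253 0.13398498]
[-0.0284, -0.4145, -0.2754, 0.0008, 0.0014, 0.0001]
```

View pics/c4.png

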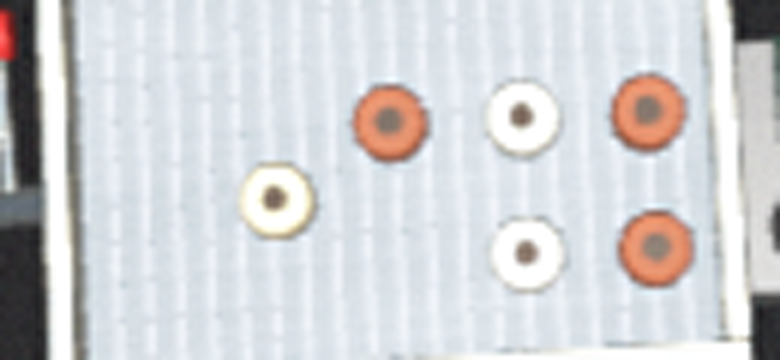

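Call:
{"fn": "jog_arm", "kwargs": {
  "deltas": [0,0,-0.05,0,0,0,1,0,0,-0.1,0,0,0,1,0,0,-0.15,0,0,0,1,0,0,-0.2,0,0,0,1,0,-0.04,-0.24,0,0,0,1,-0.005,-0.09,-0.25,0,0,0,1,-0.01,-0.14,-0.25,0,0,0,1,-0.015,-0.19,-0.25,0,0,0,1,-0.02,-0.24,-0.25,0,0,0,1,-0.025,-0.29,-0.25,0,0,0,1,-0.0285,-0.34,-0.25,0,0,0,1,-0.0285,-0.38,-0.25,0,0,0,1]
}}

```text
time_s: 19.23
position: [0.5494, 0.1572, 0.2]
tool_rot: [[-1.0, 0.001, 0.002], [0.001, 1.0, -0.0], [-0.002, -0.0, -1.0]]
ft_force: [0.3, 0.2, 0.2]
grip_width: 0.0337
```

Call:
{"fn": "jog_arm", "kwargs": {
  "deltas": [0,-0.02,0,0,0,0,1,0,-0.034,0,0,0,0,1,0,-0.034,0.02,0,0,0,1,0,-0.034,0.05,0,0,0,1,0,-0.034,0.05,0,0,0,1]
}}

```text
time_s: 19.65
position: [0.5476, 0.1343, 0.1587]
tool_rot: [[-1.0, -0.0, -0.005], [-0.0, 1.0, 0.0], [0.005, 0.0, -1.0]]
ft_force: [0.0, 0.0, -0.9]
grip_width: 0.0337
```

```bash
python3 -c "
from h import *
s=env.observe();print(s['position'],s['grip_width'],s['ft_force']);print(go(list(c2w(.022,.1))+[.0625],180))
im,C,st=grab('wrist','w8.png')"
```

```text
[0.54760546 0.13432975 0.1586514 ] 0.03374957636231924 [ 0.03151334  0.02326936 -0.94500862]
[-0.0031, -0.0005, 0.1282, 0.0, -0.0016, 0.0001]
```

View pics/w8.png

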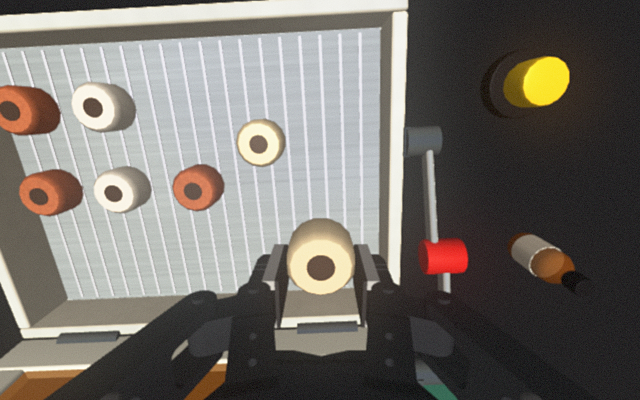

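Call:
{"fn": "jog_arm", "kwargs": {
  "deltas": [0,0,0.04,0,0,0,1,0,0,0.08,0,0,0,1,0,0,0.11,0,0,0,1,0,0,0.125,0,0,0,1,0,0,0.13,0,0,0,1,0,0,0.13,0,0,0,1,0,0,0.13,0,0,0,-0.25,0,0,0.13,0,0,0,-0.25,0,0,0.13,0,0,0,-0.25,0,0,0.08,0,0,0,-0.25,0,0,0.03,0,0,0,-0.25,0,0,-0.03,0,0,0,-0.25]
}}

```text
time_s: 20.7
position: [0.5485, 0.1341, 0.1819]
tool_rot: [[-1.0, -0.0, -0.001], [-0.0, 1.0, 0.0], [0.001, 0.0, -1.0]]
ft_force: [1.3, 0.8, -0.5]
grip_width: 0.0532
```

```bash
python3 -c "
from h import *
s=env.observe();print(s['position'],s['grip_width'],s['ft_force'])
im,C,st=grab('top','t5.png'); cv2.imwrite('pics/c5.png',cv2.resize(im[110:260,160:400,::-1],(800,500),interpolation=cv2.INTER_CUBIC))
im,C,st=grab('wrist','w9.png');"
```

```text
[0.54854544 0.13414879 0.18193288] 0.053186048377104556 [ 1.33406563  0.80245421 -0.52173471]
```

View pics/w9.png

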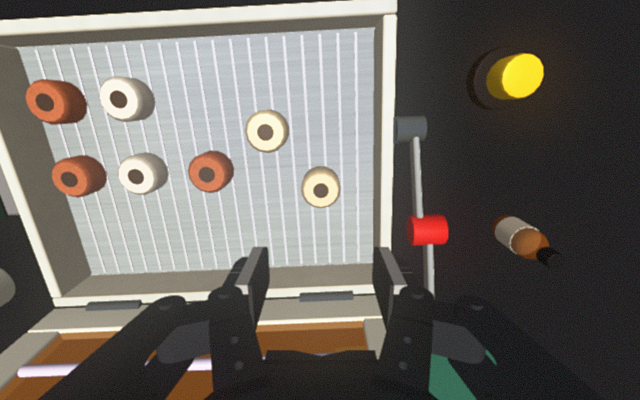

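View pics/c5.png

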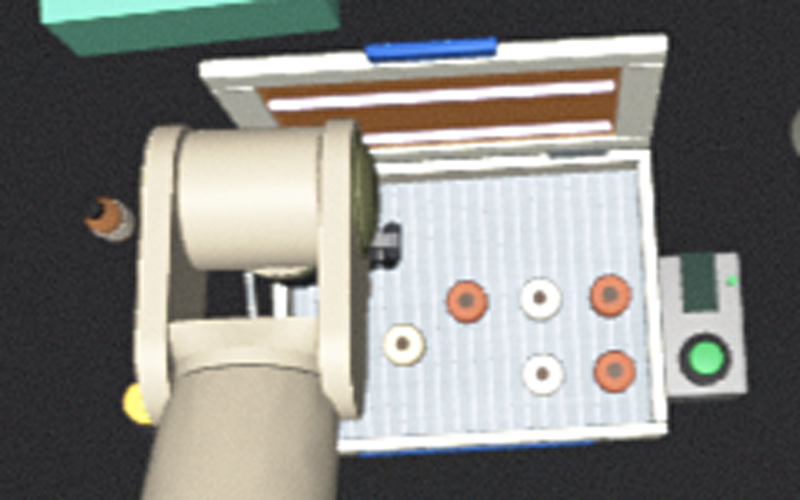

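All seven pucks lie flat in the tray, with dots in the wrist view at (45,102), (119,100), (77,176), (140,174), (209,171), (265,132) and (320,190). I'll check the spacing.

```bash
python3 -c "
from h import *
from scipy.spatial.distance import pdist
st=dict(env.observe()); C=cam('wrist',st)
W=[(45,102),(119,100),(77,176),(140,174),(209,171),(265,132),(320,190)]
P=np.array([onplane(C,u,.074)[:2] for u in W]); 
for p in P: print(p.round(4),w2c(p).round(3))
print('min',pdist(P).min())
T=cam('top'); Q=np.array([onplane(T,(160+x/3.333-.35,110+y/3.333-.35),.074)[:2] for x,y in [(615,371),(543,374),(610,295),(540,297),(466,300),(403,344)]])
print(Q.round(4),pdist(Q).min())
# knee in wrist and top
u=(428,230); print('knee wrist at .115',onplane(C,u,.115), w2c(onplane(C,u,.115)))
print('knee two',two(T,(215+74/4.4-.4,115+305/4.286-.4),C,u))
S=cam('side'); print(proj(S,(.5676,.2168,.115)), 230+297/3.53,110+97/3.53)
print('beacon top',onplane(T,(204.6,231),.048))
"
```

```text
[ 0.4736 -0.0864] [-0.065 -0.116]
[ 0.4721 -0.0271] [-0.063 -0.057]
[ 0.5341 -0.0761] [-0.004 -0.109]
[ 0.5323 -0.0215] [-0.003 -0.054]
[0.5297 0.038 ] [-0.003  0.005]
[0.497  0.0878] [-0.033  0.057]
[0.5466 0.1331] [0.019 0.099]
min 0.05455061801128874
[[ 0.4726 -0.0917]
 [ 0.4704 -0.0314]
 [ 0.5367 -0.0881]
 [ 0.5355 -0.0292]
 [ 0.5333  0.0332]
 [ 0.4964  0.0862]] 0.058946860657713776
knee wrist at .115 [0.56663122 0.21586956 0.115     ] [0.04333941 0.18090857]
knee two (array([0.56833101, 0.21755689, 0.11095606]), np.float64(0.00026966596824449336))
[313.66360361 136.14768486] 314.1359773371105 137.4787535410765
beacon top [0.44829683 0.30598505 0.048     ]
```

```bash
python3 -c "
from h import *
s=env.observe();print(s['position'],s['grip_width']);print(c2w(.044,.18));print(go(list(c2w(.044,.18))+[.15],183))"
```

```text
[0.55176552 0.13441741 0.18778166] 0.0537570432420855
[0.56733692 0.21499557]
[-0.0201, 0.1074, 0.0507, 0.0, 0.0044, -0.0165]
```

Call:
{"fn": "jog_arm", "kwargs": {
  "deltas": [0,0.02,0,0,0,0,1,-0.01,0.05,0,0,0,-0.01,1,-0.024,0.08,0,0,0,-0.0165,1,-0.024,0.108,0.01,0,0,-0.0165,1,-0.024,0.108,0.03,0,0,-0.0165,1,-0.024,0.108,0.045,0,0,-0.0165,1,-0.024,0.108,0.045,0,0,-0.0165,1,-0.024,0.108,0.045,0,0,-0.0165,1]
}}

```text
time_s: 21.47
position: [0.567, 0.2151, 0.1468]
tool_rot: [[-0.999, -0.052, -0.0], [-0.052, 0.999, -0.0], [0.0, -0.0, -1.0]]
ft_force: [0.4, -0.2, -0.3]
grip_width: 0.0002
```

```bash
python3 -c "
from h import *
im,C,st=grab('wrist','w10.png'); print(np.round(st['position'],4),w2c(st['position']),st['grip_width'],st['ft_force'])
im,C,_=grab('top'); cv2.imwrite('pics/c10.png',cv2.resize(im[110:260,160:400,::-1],(800,500),interpolation=cv2.INTER_CUBIC))"
```

```text
[0.567  0.2151 0.1468] [0.04369356 0.18015945] 0.0001959618899482694 [ 0.39137142 -0.22745231 -0.30528333]
```

View pics/w10.png

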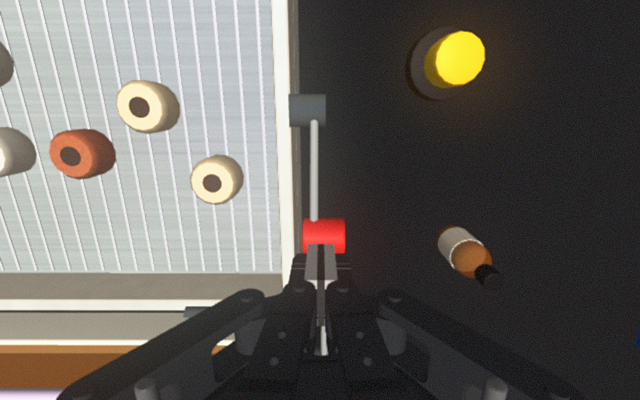

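The shut fingertips at (321,250) stand over the red pad, columns 303–345. Pressing slowly.

Call:
{"fn": "jog_arm", "kwargs": {
  "deltas": [0,0,0.006,0,0,0,1,0,0,0.012,0,0,0,1,0,0,0.018,0,0,0,1,0,0,0.024,0,0,0,1,0,0,0.03,0,0,0,1,0,0,0.035,0,0,0,1,0,0,0.04,0,0,0,1,0,0,0.045,0,0,0,1,0,0,0.05,0,0,0,1,0,0,0.055,0,0,0,1,0,0,0.06,0,0,0,1]
}}

```text
time_s: 22.48
position: [0.5694, 0.2154, 0.1032]
tool_rot: [[-0.999, -0.052, 0.007], [-0.052, 0.999, 0.001], [-0.007, 0.001, -1.0]]
ft_force: [7.4, -0.0, 9.6]
grip_width: 0.0
```

```bash
python3 -c "
from h import *
im,C,st=grab('wrist','w11.png'); print(np.round(st['position'],4),w2c(st['position']),st['ft_force'])
im,C,_=grab('side','s11.png'); cv2.imwrite('pics/s11c.png',cv2.resize(im[60:280,220:440,::-1],(600,600),interpolation=cv2.INTER_CUBIC))"
```

```text
[0.5694 0.2154 0.1032] [0.04608138 0.18024972] [ 7.36810965e+00 -6.62336821e-04  9.57177072e+00]
```

View pics/s11c.png

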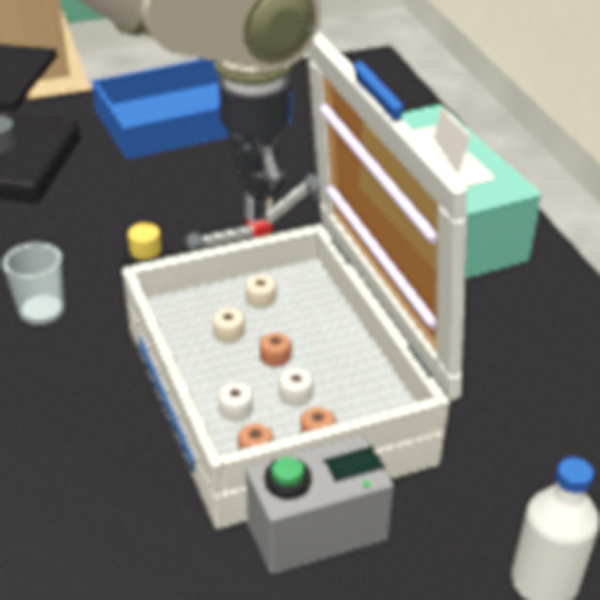

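View pics/w11.png

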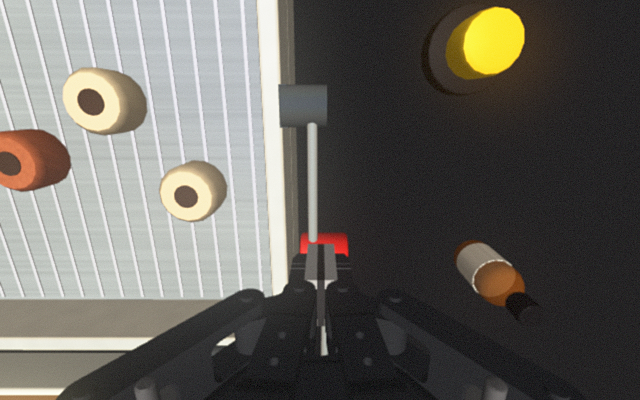

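The stay is broken (side crop: red knee at (260,228), with the links folded and the lid leaning in). Pushing a little further.

Call:
{"fn": "jog_arm", "kwargs": {
  "deltas": [-0.003,0,0.003,0,0,0,1,-0.003,0,0.006,0,0,0,1,-0.003,0,0.009,0,0,0,1,-0.003,0,0.012,0,0,0,1,-0.003,0,0.015,0,0,0,1,-0.003,0,0.018,0,0,0,1,-0.003,0,0.021,0,0,0,1,-0.003,0,0.023,0,0,0,1]
}}

```text
time_s: 23.25
position: [0.5703, 0.2156, 0.097]
tool_rot: [[-0.998, -0.054, 0.013], [-0.054, 0.999, -0.0], [-0.013, -0.001, -1.0]]
ft_force: [-29.4, -7.1, 67.7]
grip_width: 0.0001
```

```bash
python3 -c "
from h import *
im,C,st=grab('side','s12.png'); print(np.round(st['position'],4),w2c(st['position']),st['ft_force'])
cv2.imwrite('pics/s12c.png',cv2.resize(im[60:280,220:440,::-1],(600,600),interpolation=cv2.INTER_CUBIC))"
```

```text
[0.5703 0.2156 0.097 ] [0.04694248 0.18043027] [-29.41107298  -7.14902209  67.66036988]
```

View pics/s12c.png

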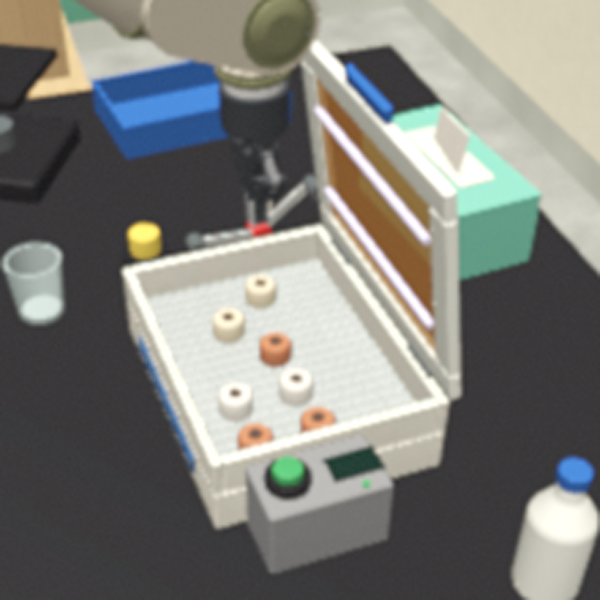

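The force is 68 N: something is blocking, so I'm backing off.

Call:
{"fn": "jog_arm", "kwargs": {
  "deltas": [0,0,-0.012,0,0,0,1,0,0,-0.024,0,0,0,1,0,0,-0.05,0,0,0,1,0,0,-0.09,0,0,0,1,0,0,-0.13,0,0,0,1,0,0,-0.15,0,0,0,1]
}}

```text
time_s: 23.8
position: [0.5698, 0.2155, 0.1997]
tool_rot: [[-0.999, -0.052, 0.003], [-0.052, 0.999, 0.001], [-0.003, 0.0, -1.0]]
ft_force: [-0.0, -0.2, -0.2]
grip_width: 0.0001
```

```bash
python3 -c "
from h import *
im,C,st=grab('wrist','w13.png'); print(np.round(st['position'],4),st['ft_force'])
im,C,_=grab('side','s13.png'); cv2.imwrite('pics/s13c.png',cv2.resize(im[60:280,220:440,::-1],(600,600),interpolation=cv2.INTER_CUBIC))"
```

```text
[0.5698 0.2155 0.1997] [-0.02332612 -0.24394118 -0.23532876]
```

View pics/s13c.png

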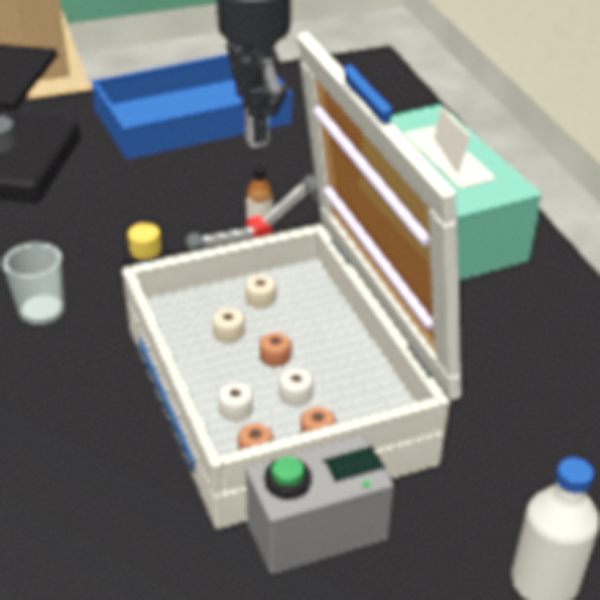

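View pics/w13.png

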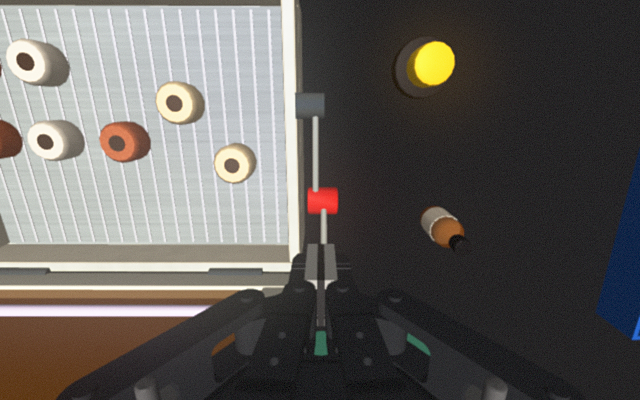

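```bash
python3 -c "
from h import *
S=cam('side')
for L in [1.62,1.5,1.45,1.4,1.35,1.3,1.2]:
    # tab centre on lid mid-thickness 6mm outward
    x=.12-.249*np.cos(L)+.006*np.sin(L); z=.09+.249*np.sin(L)+.006*np.cos(L)
    xy=c2w(x,0); print(L,proj(S,[*xy,z]).round(1), np.round((x,z),3))
for n in ['s13','side0']:
    g=cv2.cvtColor(cv2.imread(f'pics/{n}.png'),cv2.COLOR_BGR2HSV); print(blobs(cv2.inRange(g,(105,150,100),(125,255,255))>0,50))
print(go([*c2w(.16,0),.36],183))
"
```

```text
1.62 [372.8  90.4] [0.138 0.338]
1.5 [361.8  92.3] [0.108 0.339]
1.45 [357.2  93.5] [0.096 0.338]
1.4 [352.6  94.9] [0.084 0.336]
1.35 [347.9  96.6] [0.071 0.334]
1.3 [343.3  98.5] [0.059 0.332]
1.2 [334.2 102.9] [0.035 0.324]
[([162.4, 27.0], 256, [154, 16, 19, 23]), ([282.3, 98.9], 1430, [254, 81, 55, 37]), ([354.6, 93.6], 114, [347, 84, 17, 20]), ([323.4, 100.7], 55, [319, 94, 8, 12]), ([430.4, 233.4], 130, [424, 228, 14, 12]), ([538.3, 321.5], 4532, [485, 261, 115, 114]), ([354.5, 376.2], 267, [346, 365, 18, 22]), ([409.6, 387.1], 287, [401, 376, 19, 22])]
[([290.1, 97.8], 1878, [255, 80, 72, 38]), ([372.0, 90.1], 105, [364, 80, 17, 20]), ([430.4, 233.3], 132, [424, 228, 14, 12]), ([538.4, 321.3], 4602, [485, 261, 115, 114]), ([354.5, 376.2], 277, [346, 365, 18, 22]), ([409.6, 387.0], 298, [401, 376, 19, 23])]
[-0.1515, -0.2407, -0.214, 0.0002, 0.0013, -0.0]
```

Call:
{"fn": "jog_arm", "kwargs": {
  "deltas": [0,0,-0.05,0,0,0,1,0,0,-0.1,0,0,0,1,0,0,-0.15,0,0,0,1,0,0,-0.2,0,0,0,1,0,0,-0.25,0,0,0,1,-0.02,-0.03,-0.27,0,0,0,1,-0.05,-0.07,-0.27,0,0,0,1,-0.08,-0.12,-0.27,0,0,0,1,-0.11,-0.17,-0.27,0,0,0,1,-0.14,-0.21,-0.27,0,0,0,1,-0.15,-0.24,-0.27,0,0,0,1,-0.15,-0.24,-0.27,0,0,0,1]
}}

```text
time_s: 24.9
position: [0.6935, 0.0361, 0.3943]
tool_rot: [[-0.999, -0.046, -0.007], [-0.046, 0.999, 0.0], [0.007, 0.0, -1.0]]
ft_force: [0.8, 0.6, -0.1]
grip_width: -0.0001
```

```bash
python3 -c "
from h import *
im,C,st=grab('wrist','w14.png'); print(np.round(st['position'],4),w2c(st['position']),st['ft_force'],np.round(st['q'],1))
im,C,_=grab('side','s14.png')"
```

```text
[0.6935 0.0361 0.3943] [ 0.16095744 -0.0050257 ] [ 0.83396645  0.63397684 -0.10084182] [ -6.7  38.6  18.8  -0.  123.  -99.4]
```

View pics/s14.png

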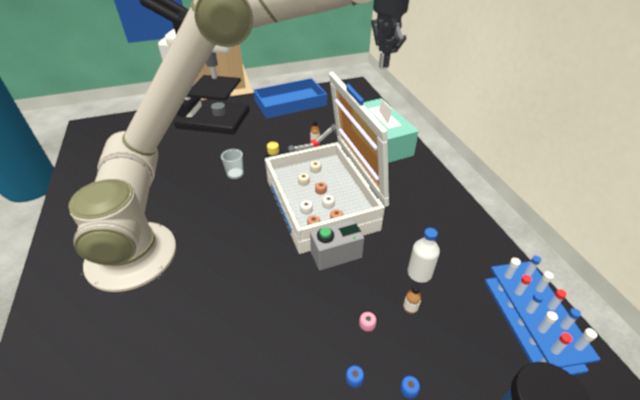

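View pics/w14.png

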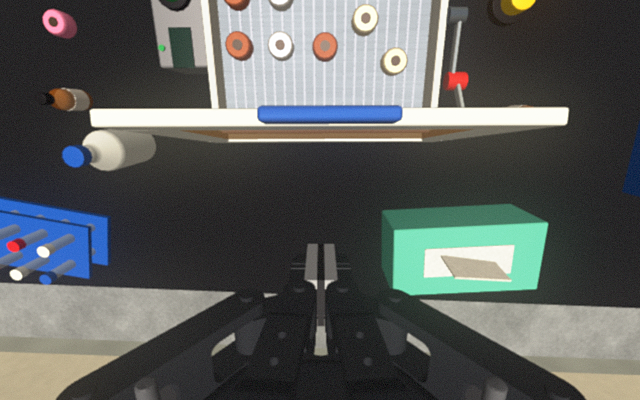

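The wrist view shows the lid's top edge and blue tab at row 113, and the shut tips at (321,250) behind it. Lowering behind the tab.

Call:
{"fn": "jog_arm", "kwargs": {
  "deltas": [0,0,0,0,0,0,1,0,0,0.03,0,0,0,1,0,0,0.06,0,0,0,1,0,0,0.085,0,0,0,1,0,0,0.1,0,0,0,1,0,0,0.107,0,0,0,1,0,0,0.107,0,0,0,1,0,0,0.107,0,0,0,1]
}}

```text
time_s: 25.67
position: [0.6909, 0.0422, 0.3201]
tool_rot: [[-0.999, -0.053, 0.001], [-0.053, 0.999, -0.0], [-0.001, -0.0, -1.0]]
ft_force: [-0.7, -0.1, -0.1]
grip_width: 0.0002
```

```bash
cat > arc.py <<'E'
from h import *
import sys
def P(L,d=.235,e=0):
    h=.012+.011*np.sin(L)-e
    return np.array([.12-d*np.cos(L)+h*np.sin(L), .09+d*np.sin(L)+h*np.cos(L)])
st=env.observe(); p=np.array(st["position"]); R=np.array(st["tool_rot"]); print(p.round(4),w2c(p).round(4),np.round(st["ft_force"],1))
for L in np.arange(float(sys.argv[1]),float(sys.argv[2])-1e-6,-.1):
    x,z=P(L); w=np.array([*c2w(x,0.0),z]); print(round(L,2),(x.round(3),z.round(3)),(R.T@(w-p)/.75).round(4))
E
python3 arc.py 1.5 0.0
```

```text
[0.6909 0.0422 0.3201] [0.1586 0.0012] [-0.7 -0.1 -0.1]
1.5 (np.float64(0.126), np.float64(0.326)) [ 0.0431 -0.0015 -0.008 ]
1.4 (np.float64(0.103), np.float64(0.325)) [ 0.0748 -0.0014 -0.0072]
1.3 (np.float64(0.079), np.float64(0.322)) [ 0.1063 -0.0013 -0.0033]
1.2 (np.float64(0.056), np.float64(0.317)) [ 0.1374 -0.0012  0.0039]
1.1 (np.float64(0.033), np.float64(0.309)) [ 0.1678 -0.0011  0.0142]
1.0 (np.float64(0.011), np.float64(0.299)) [ 0.197  -0.0011  0.0276]
0.9 (np.float64(-0.01), np.float64(0.287)) [ 0.2248 -0.001   0.044 ]
0.8 (np.float64(-0.029), np.float64(0.272)) [ 0.2509 -0.0009  0.0633]
0.7 (np.float64(-0.047), np.float64(0.256)) [ 0.2749 -0.0009  0.0852]
0.6 (np.float64(-0.064), np.float64(0.238)) [ 0.2965 -0.0008  0.1095]
0.5 (np.float64(-0.078), np.float64(0.218)) [ 0.3156 -0.0008  0.136 ]
0.4 (np.float64(-0.09), np.float64(0.197)) [ 0.3318 -0.0007  0.1644]
0.3 (np.float64(-0.1), np.float64(0.174)) [ 0.3451 -0.0007  0.1944]
0.2 (np.float64(-0.107), np.float64(0.151)) [ 0.3551 -0.0007  0.2256]
0.1 (np.float64(-0.113), np.float64(0.126)) [ 0.3618 -0.0006  0.2578]
-0.0 (np.float64(-0.115), np.float64(0.102)) [ 0.3652 -0.0006  0.2904]
```

Call:
{"fn": "jog_arm", "kwargs": {
  "deltas": [0.025,0,0,0,0,0,1,0.05,0,0,0,0,0,1,0.065,0,0,0,0,0,1,0.076,0,0,0,0,0,1,0.09,0,0,0,0,0,1,0.106,0,0,0,0,0,1,0.122,0,0.001,0,0,0,1,0.137,0,0.004,0,0,0,1,0.153,0,0.009,0,0,0,1,0.168,0,0.014,0,0,0,1,0.182,0,0.021,0,0,0,1,0.197,0,0.0276,0,0,0,1]
}}

```text
time_s: 26.67
position: [0.5437, 0.0339, 0.3]
tool_rot: [[-0.999, -0.052, 0.004], [-0.052, 0.999, -0.0], [-0.004, -0.001, -1.0]]
ft_force: [2.1, -0.3, -0.4]
grip_width: 0.0001
```

```bash
python3 arc.py 1.0 0.0; python3 -c "
from h import *
im,C,_=grab('side','s15.png')"
```

```text
[0.5437 0.0339 0.3   ] [0.0112 0.0003] [ 2.1 -0.3 -0.4]
1.0 (np.float64(0.011), np.float64(0.299)) [ 0.0004 -0.0005  0.001 ]
0.9 (np.float64(-0.01), np.float64(0.287)) [ 0.0283 -0.0004  0.0173]
0.8 (np.float64(-0.029), np.float64(0.272)) [ 0.0544 -0.0003  0.0365]
0.7 (np.float64(-0.047), np.float64(0.256)) [ 0.0785 -0.0003  0.0583]
0.6 (np.float64(-0.064), np.float64(0.238)) [ 0.1002 -0.0002  0.0826]
0.5 (np.float64(-0.078), np.float64(0.218)) [ 0.1194 -0.0002  0.109 ]
0.4 (np.float64(-0.09), np.float64(0.197)) [ 1.357e-01 -1.000e-04  1.374e-01]
0.3 (np.float64(-0.1), np.float64(0.174)) [ 1.490e-01 -1.000e-04  1.673e-01]
0.2 (np.float64(-0.107), np.float64(0.151)) [ 0.1591 -0.      0.1985]
0.1 (np.float64(-0.113), np.float64(0.126)) [ 0.1659 -0.      0.2306]
0.0 (np.float64(-0.115), np.float64(0.102)) [0.1694 0.     0.2633]
```

View pics/s15.png

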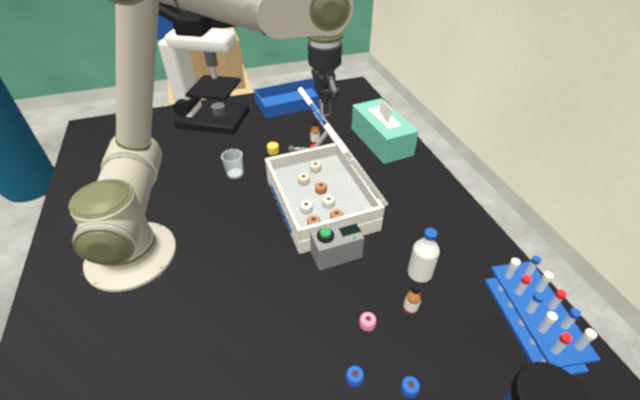

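The lid follows and stands at about 1.0 rad, with its edge at (318,105). A light 2 N push is enough, so I'm continuing along the arc.

Call:
{"fn": "jog_arm", "kwargs": {
  "deltas": [0.014,0,0.009,0,0,0,1,0.028,0,0.017,0,0,0,1,0.041,0,0.027,0,0,0,1,0.054,0,0.036,0,0,0,1,0.067,0,0.047,0,0,0,1,0.0785,0,0.058,0,0,0,1,0.09,0,0.07,0,0,0,1,0.1,0,0.0825,0,0,0,1,0.11,0,0.096,0,0,0,1,0.1195,0,0.109,0,0,0,1,0.128,0,0.123,0,0,0,1,0.136,0,0.137,0,0,0,1]
}}

```text
time_s: 27.72
position: [0.4425, 0.0284, 0.1966]
tool_rot: [[-0.999, -0.052, 0.003], [-0.052, 0.999, -0.001], [-0.003, -0.001, -1.0]]
ft_force: [1.5, -0.8, 0.5]
grip_width: 0.0002
```

```bash
python3 arc.py 0.5 0.0; python3 -c "
from h import *
im,C,_=grab('side','s16.png')"
```

```text
[0.4425 0.0284 0.1966] [-0.0902 -0.0001] [ 1.5 -0.8  0.5]
0.5 (np.float64(-0.078), np.float64(0.218)) [-0.0164  0.     -0.0282]
0.4 (np.float64(-0.09), np.float64(0.197)) [-0.0001  0.0001  0.0001]
0.3 (np.float64(-0.1), np.float64(0.174)) [0.0132 0.0001 0.0301]
0.2 (np.float64(-0.107), np.float64(0.151)) [0.0233 0.0002 0.0613]
0.1 (np.float64(-0.113), np.float64(0.126)) [0.0301 0.0002 0.0934]
0.0 (np.float64(-0.115), np.float64(0.102)) [0.0335 0.0002 0.126 ]
```

View pics/s16.png

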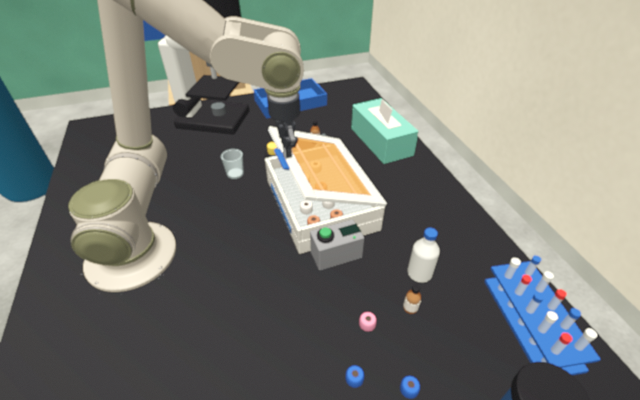

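Call:
{"fn": "jog_arm", "kwargs": {
  "deltas": [0.0047,0,0.01,0,0,0,1,0.009,0,0.02,0,0,0,1,0.013,0,0.03,0,0,0,1,0.017,0,0.0405,0,0,0,1,0.02,0,0.051,0,0,0,1,0.023,0,0.061,0,0,0,1,0.026,0,0.072,0,0,0,1,0.028,0,0.083,0,0,0,1,0.03,0,0.0935,0,0,0,1,0.0315,0,0.104,0,0,0,1,0.0325,0,0.114,0,0,0,1,0.0335,0,0.122,0,0,0,1]
}}

```text
time_s: 28.77
position: [0.4165, 0.0271, 0.1034]
tool_rot: [[-0.999, -0.052, -0.0], [-0.052, 0.999, 0.0], [0.0, 0.0, -1.0]]
ft_force: [1.4, 0.2, 0.6]
grip_width: 0.0
```

Call:
{"fn": "jog_arm", "kwargs": {
  "deltas": [0,0,0.003,0,0,0,1,0,0,0.006,0,0,0,1,0,0,0.008,0,0,0,1,0,0,0.008,0,0,0,1,0,0,0.008,0,0,0,1]
}}

```text
time_s: 29.18
position: [0.4163, 0.0271, 0.1014]
tool_rot: [[-0.999, -0.053, 0.002], [-0.053, 0.999, -0.001], [-0.002, -0.001, -1.0]]
ft_force: [-18.3, 1.0, 52.8]
grip_width: 0.0001
```

```bash
python3 -c "
from h import *
im,C,_=grab('side','s17.png');s=env.observe();print(s['position'],s['ft_force'])"
```

```text
[0.41631824 0.02708556 0.10138504] [-17.23892854   0.94110159  52.47409886]
```

View pics/s17.png

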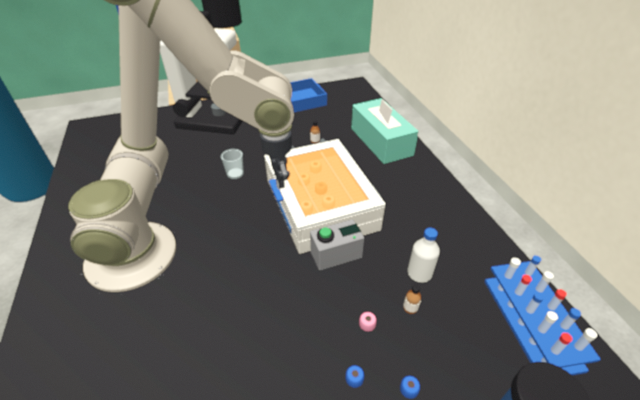

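The lid lies flat on the rim. Tip height is 0.1014 against the lid top at 0.102. I'm lifting off and locating the button.

Call:
{"fn": "jog_arm", "kwargs": {
  "deltas": [0,0,-0.012,0,0,0,1,0,0,-0.04,0,0,0,1,0,0,-0.08,0,0,0,1,0,0,-0.12,0,0,0,1,0,0,-0.13,0,0,0,1]
}}

```text
time_s: 29.65
position: [0.418, 0.0268, 0.1994]
tool_rot: [[-0.999, -0.052, 0.007], [-0.052, 0.999, -0.001], [-0.006, -0.002, -1.0]]
ft_force: [-0.1, 0.4, 1.0]
grip_width: 0.0001
```

```bash
python3 -c "
from h import *
T,C,_=grab('top','t18.png');S,D,_=grab('side','s18.png')
for im,Q in((T,C),(S,D)):
    g=cv2.cvtColor(im,cv2.COLOR_RGB2HSV); print(blobs(cv2.inRange(g,(45,90,60),(85,255,255))>0,20), proj(Q,[.4823,-.1669,.09]))
    print('yel',blobs(cv2.inRange(g,(22,100,120),(35,255,255))>0,15),'blue',blobs(cv2.inRange(g,(105,150,100),(125,255,255))>0,30))
cv2.imwrite('pics/c18.png',cv2.resize(T[130:260,190:390,::-1],(800,520),interpolation=cv2.INTER_CUBIC))
cv2.imwrite('pics/d18.png',cv2.resize(S[120:280,230:390,::-1],(600,600),interpolation=cv2.INTER_CUBIC))
"
```

```text
[([221.3, 107.7], 1305, [169, 68, 93, 59]), ([171.2, 97.1], 25, [170, 91, 4, 14]), ([371.2, 216.8], 91, [366, 212, 11, 11])] [371.64865566 216.80744861]
yel [([298.9, 188.6], 3282, [252, 166, 95, 57]), ([298.3, 198.3], 18, [295, 196, 9, 7]), ([301.4, 202.5], 16, [297, 199, 8, 6]), ([315.5, 214.5], 24, [307, 212, 15, 5]), ([341.9, 221.8], 111, [334, 215, 14, 14]), ([328.4, 222.5], 17, [326, 218, 6, 10]), ([203.4, 229.9], 141, [197, 224, 15, 13])] blue [([473.2, 91.8], 2735, [430, 65, 91, 51]), ([87.7, 180.5], 4392, [55, 133, 65, 95]), ([416.0, 136.8], 80, [411, 132, 11, 11]), ([493.8, 200.7], 110, [488, 195, 13, 12]), ([477.2, 233.2], 107, [471, 227, 14, 13])]
[([47.3, 46.9], 8855, [0, 0, 105, 99]), ([198.6, 2.3], 32, [194, 0, 9, 8]), ([314.8, 23.9], 5670, [239, 0, 133, 61]), ([151.3, 60.4], 678, [140, 40, 26, 40]), ([383.0, 140.1], 1530, [352, 106, 65, 57]), ([349.2, 229.6], 102, [341, 225, 18, 10]), ([325.0, 232.6], 104, [319, 228, 13, 10])] [326.34131854 234.33535908]
yel [([269.6, 147.1], 67, [266, 142, 8, 11])] blue [([144.2, 34.7], 133, [138, 26, 18, 15]), ([305.8, 95.5], 959, [289, 80, 38, 33]), ([275.6, 190.5], 106, [270, 180, 12, 22]), ([430.4, 233.3], 129, [424, 228, 14, 12]), ([535.6, 259.8], 41, [532, 257, 8, 7]), ([538.3, 321.5], 4529, [485, 261, 115, 114]), ([354.4, 376.3], 264, [346, 365, 18, 22]), ([409.7, 387.1], 286, [401, 376, 19, 22])]
```

View pics/c18.png

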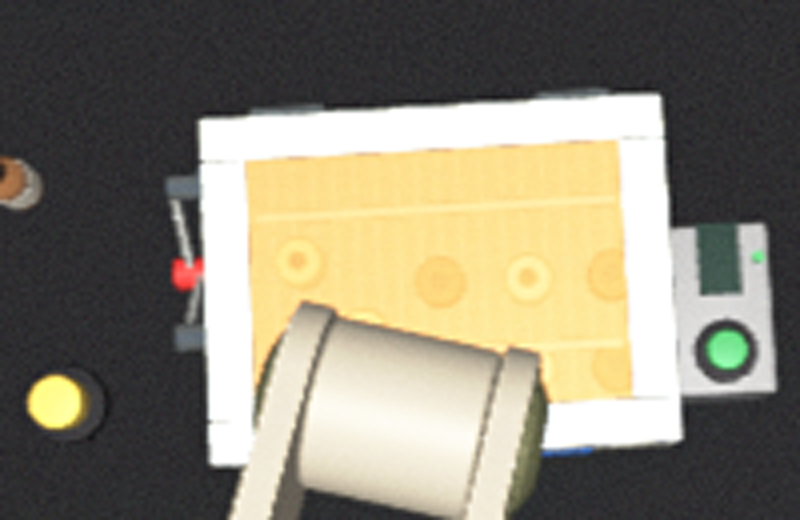

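View pics/d18.png

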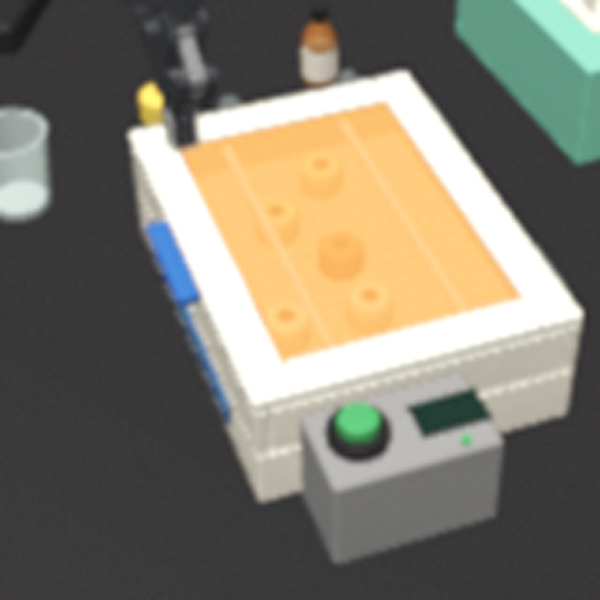

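```bash
python3 -c "
from h import *
X,e=two(cam('top'),(371.2,216.8),cam('side'),(325.0,232.6)); print('button',X,e)
print(onplane(cam('top'),(371.2,216.8),.092))
Y,e=two(cam('top'),(203.4,229.9),cam('side'),(270,146)); print('beacon',Y,e, onplane(cam('top'),(203.4,229.9),.048))
s=env.observe();print(s['position'])
for z in(.2,.11): print(go([.4830,-.1665,z],183))"
```

```text
button [ 0.48071464 -0.16494976  0.09500467] 0.0023680864486550243
[ 0.48214846 -0.16548095  0.092     ]
beacon [0.44681796 0.31183494 0.04191027] 0.010126680071948687 [0.45145983 0.30950461 0.048     ]
[0.41716217 0.02699421 0.19670368]
[-0.0742, -0.2622, -0.0039, -0.0003, 0.0011, -0.0001]
[-0.0738, -0.2621, 0.1161, -0.0003, 0.0011, -0.0001]
```

Call:
{"fn": "jog_arm", "kwargs": {
  "deltas": [0,-0.04,0,0,0,0,1,-0.02,-0.09,0,0,0,0,1,-0.04,-0.14,0,0,0,0,1,-0.06,-0.19,0,0,0,0,1,-0.073,-0.23,0,0,0,0,1,-0.073,-0.2615,0,0,0,0,1,-0.073,-0.2615,0.03,0,0,0,1,-0.073,-0.2615,0.06,0,0,0,1,-0.073,-0.2615,0.09,0,0,0,1,-0.073,-0.2615,0.11,0,0,0,1,-0.073,-0.2615,0.11,0,0,0,1]
}}

```text
time_s: 30.67
position: [0.4793, -0.1648, 0.1087]
tool_rot: [[-0.999, -0.052, -0.008], [-0.052, 0.999, 0.005], [0.007, 0.005, -1.0]]
ft_force: [-1.2, -0.7, 0.0]
grip_width: 0.0003
```

```bash
python3 -c "
from h import *
im,C,st=grab('wrist','w19.png'); print(np.round(st['position'],4),st['ft_force']); print(proj(C,[.482,-.166,.093]))"
```

```text
[ 0.4793 -0.1648  0.1087] [-1.15830583 -0.69847401  0.01473499]
[319.76124426 250.84797937]
```

View pics/w19.png

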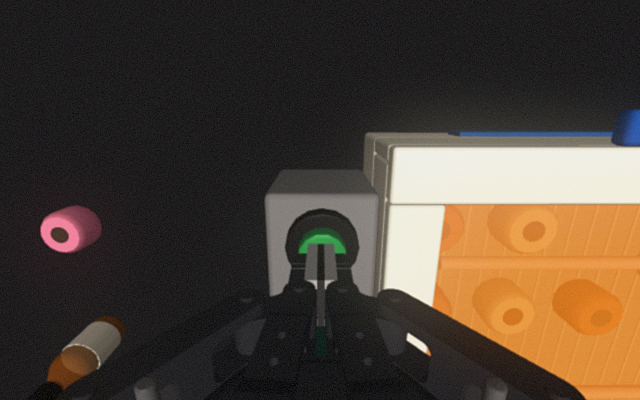

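The tips at (322,250) stand over the green button. Pressing.

Call:
{"fn": "jog_arm", "kwargs": {
  "deltas": [0,0,0.006,0,0,0,1,0,0,0.012,0,0,0,1,0,0,0.018,0,0,0,1,0,0,0.022,0,0,0,1,0,0,0.026,0,0,0,1,0,0,0.026,0,0,0,1]
}}

```text
time_s: 31.22
position: [0.4819, -0.1661, 0.0958]
tool_rot: [[-0.999, -0.052, 0.002], [-0.052, 0.999, -0.002], [-0.002, -0.002, -1.0]]
ft_force: [-4.8, 2.7, 17.5]
grip_width: -0.0001
```

```bash
python3 -c "
from h import *
im,C,st=grab('wrist','w20.png'); print(np.round(st['position'],4),st['ft_force']); 
cv2.imwrite('pics/w20c.png',cv2.resize(im[150:320,240:400,::-1],(560,595),interpolation=cv2.INTER_CUBIC))
im,C,st=grab('side');cv2.imwrite('pics/s20c.png',cv2.resize(im[180:280,280:380,::-1],(600,600),interpolation=cv2.INTER_CUBIC))"
```

```text
[ 0.4819 -0.1661  0.0958] [-4.78375176  2.68720649 17.45031212]
```

View pics/w20c.png

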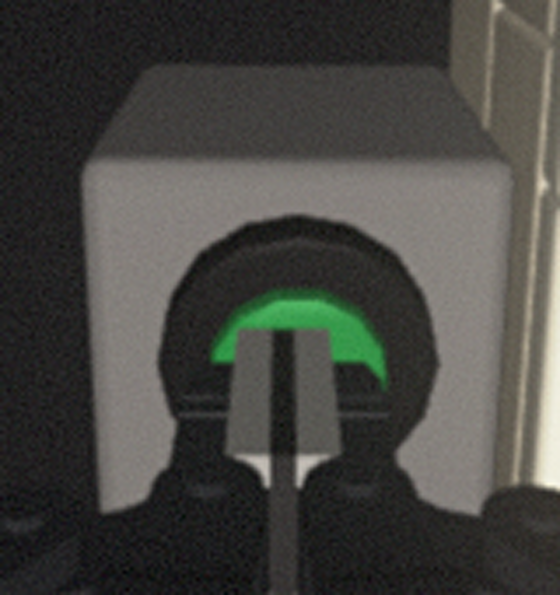

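View pics/s20c.png

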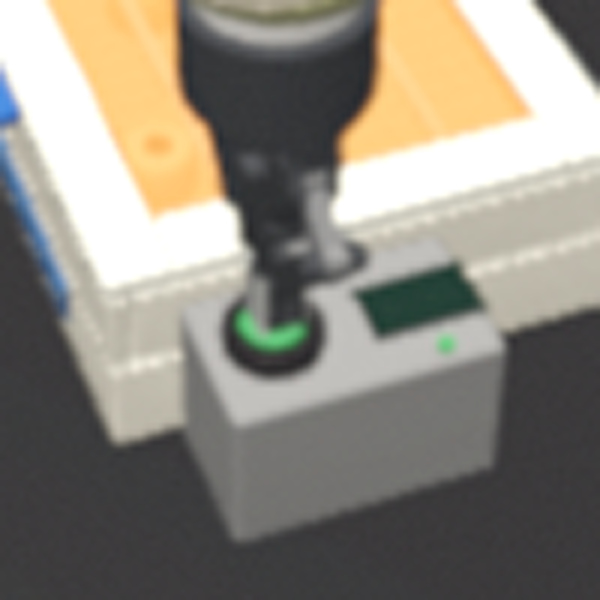

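The green cap is pushed down around the tips. I'll confirm by releasing in small steps: a full press should leave a soft spring of about 4 N over 6 mm.

Call:
{"fn": "jog_arm", "kwargs": {
  "deltas": [0,0,-0.004,0,0,0,1,0,0,-0.004,0,0,0,1,0,0,-0.004,0,0,0,1]
}}

```text
time_s: 31.57
position: [0.4818, -0.1661, 0.0971]
tool_rot: [[-0.999, -0.052, 0.001], [-0.052, 0.999, -0.001], [-0.001, -0.001, -1.0]]
ft_force: [1.0, 0.2, 2.9]
grip_width: 0.0001
```

Call:
{"fn": "jog_arm", "kwargs": {
  "deltas": [0,0,-0.003,0,0,0,1,0,0,-0.003,0,0,0,1,0,0,-0.003,0,0,0,1]
}}

```text
time_s: 31.82
position: [0.4817, -0.1661, 0.099]
tool_rot: [[-0.999, -0.052, 0.001], [-0.052, 0.999, -0.0], [-0.001, -0.0, -1.0]]
ft_force: [2.0, 0.3, 3.0]
grip_width: 0.0002
```

Call:
{"fn": "jog_arm", "kwargs": {
  "deltas": [0,0,-0.004,0,0,0,1,0,0,-0.004,0,0,0,1,0,0,-0.004,0,0,0,1]
}}

```text
time_s: 32.07
position: [0.4813, -0.1659, 0.1019]
tool_rot: [[-0.999, -0.052, -0.0], [-0.052, 0.999, 0.0], [0.0, 0.0, -1.0]]
ft_force: [0.6, -0.4, 1.2]
grip_width: -0.0
```

Call:
{"fn": "jog_arm", "kwargs": {
  "deltas": [0,0,-0.004,0,0,0,1,0,0,-0.004,0,0,0,1,0,0,-0.004,0,0,0,1]
}}

```text
time_s: 32.32
position: [0.4813, -0.1659, 0.1049]
tool_rot: [[-0.999, -0.052, -0.0], [-0.052, 0.999, 0.0], [0.0, 0.0, -1.0]]
ft_force: [-0.2, 0.3, 0.6]
grip_width: 0.0004
```

The spring read 3 N easing to 0 over 0.097–0.103, so the button went to its stop (17 N) and came back. Next is the beacon.

```bash
python3 -c "
from h import *
print(go([.4505,.3095,.2],183))"
```

```text
[0.0081, 0.6351, -0.1266, 0.0001, -0.0001, -0.0001]
```

Call:
{"fn": "jog_arm", "kwargs": {
  "deltas": [0,0,-0.05,0,0,0,1,0,0.01,-0.1,0,0,0,1,0,0.06,-0.13,0,0,0,1,0,0.11,-0.13,0,0,0,1,0,0.165,-0.13,0,0,0,1,0,0.22,-0.13,0,0,0,1,0,0.275,-0.13,0,0,0,1,0.004,0.33,-0.13,0,0,0,1,0.008,0.385,-0.13,0,0,0,1,0.008,0.44,-0.13,0,0,0,0,0.008,0.495,-0.13,0,0,0,-0.5,0.008,0.55,-0.13,0,0,0,-1]
}}

```text
time_s: 33.32
position: [0.4532, 0.2477, 0.2024]
tool_rot: [[-0.999, -0.052, -0.0], [-0.052, 0.999, -0.0], [0.0, -0.0, -1.0]]
ft_force: [1.1, -0.6, 0.2]
grip_width: 0.0356
```

Call:
{"fn": "jog_arm", "kwargs": {
  "deltas": [0,0.04,0,0,0,0,-1,0,0.07,0,0,0,0,-1,0,0.085,0,0,0,0,-1,0,0.085,0,0,0,0,-1,0,0.085,0,0,0,0,-1]
}}

```text
time_s: 33.73
position: [0.4506, 0.3089, 0.2022]
tool_rot: [[-0.999, -0.053, -0.001], [-0.053, 0.999, -0.001], [0.001, -0.001, -1.0]]
ft_force: [-0.4, -0.4, 0.8]
grip_width: 0.0855
```

```bash
python3 -c "
from h import *
im,C,st=grab('wrist','w21.png'); print(st['time_s'],np.round(st['position'],4),np.round(st['tool_rot'],3).tolist()); print(proj(C,[.4515,.3095,.048]),proj(C,[.4515,.3095,.0]))
g=cv2.cvtColor(im,cv2.COLOR_RGB2HSV); b=blobs(cv2.inRange(g,(20,120,120),(35,255,255))>0,200); print(b)"
```

```text
33.7333 [0.4506 0.3089 0.2022] [[-0.999, -0.053, -0.001], [-0.053, 0.999, -0.001], [0.001, -0.001, -1.0]]
[322.06504441 186.97401652] [321.86143074 176.52794337]
[([322.8, 184.6], 1102, [305, 165, 37, 39])]
```

View pics/w21.png

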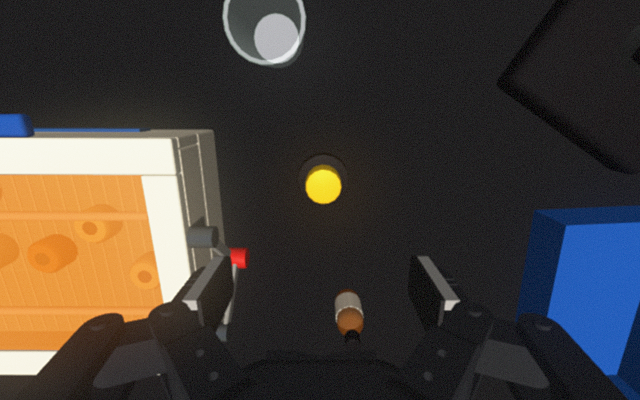

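The beacon stands upright with its dome at (323,185), where predicted. Lowering to grip the dome above the foot.

Call:
{"fn": "jog_arm", "kwargs": {
  "deltas": [0,0.001,0.05,0,0,0,-0.5,0,0.001,0.1,0,0,0,-0.5,0,0.001,0.15,0,0,0,-0.5,0,0.001,0.19,0,0,0,-0.5,0,0.001,0.215,0,0,0,-0.5,0,0.001,0.222,0,0,0,-0.5,0,0.001,0.222,0,0,0,-0.5,0,0.001,0.222,0,0,0,1,0,0.001,0.222,0,0,0,1,0,0.001,0.222,0,0,0,1,0,0.001,0.222,0,0,0,1,0,0.001,0.222,0,0,0,1]
}}

```text
time_s: 34.78
position: [0.4516, 0.3101, 0.0379]
tool_rot: [[-0.999, -0.052, 0.003], [-0.052, 0.999, 0.001], [-0.003, 0.001, -1.0]]
ft_force: [0.3, -2.5, 5.3]
grip_width: 0.036
```

```bash
python3 -c "
from h import *
im,C,st=grab('wrist','w22.png'); print(st['time_s'],np.round(st['position'],4),st['grip_width'],st['ft_force']); print(go([*c2w(-.02,.05),.2],183))"
```

```text
34.7833 [0.4516 0.3101 0.0379] 0.035980570065988204 [ 0.25711829 -2.51104032  5.32278979]
[-0.0627, -0.3078, -0.2161, 0.0002, 0.0011, -0.0001]
```

View pics/w22.png

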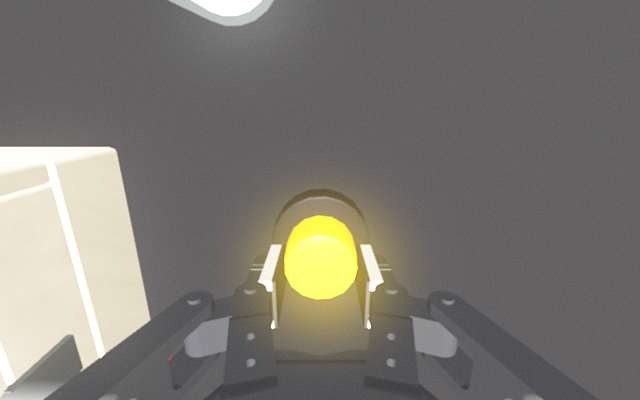

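Call:
{"fn": "jog_arm", "kwargs": {
  "deltas": [0,0,-0.04,0,0,0,1,0,0,-0.085,0,0,0,1,0,0,-0.13,0,0,0,1,0,0,-0.17,0,0,0,1,0,-0.02,-0.19,0,0,0,1,-0.01,-0.06,-0.19,0,0,0,1,-0.02,-0.1,-0.19,0,0,0,1,-0.03,-0.15,-0.19,0,0,0,1,-0.045,-0.2,-0.19,0,0,0,1,-0.0555,-0.25,-0.19,0,0,0,1,-0.063,-0.29,-0.19,0,0,0,1,-0.063,-0.308,-0.19,0,0,0,1],
  "grip_force": 60
}}

```text
time_s: 35.83
position: [0.5109, 0.0784, 0.1796]
tool_rot: [[-0.999, -0.049, 0.003], [-0.049, 0.999, -0.001], [-0.003, -0.001, -1.0]]
ft_force: [-0.7, -0.3, -1.7]
grip_width: 0.035
```

```bash
python3 -c "
from h import *
im,C,st=grab('wrist','w23.png'); print(st['time_s'],np.round(st['position'],4),st['grip_width'],st['ft_force']); im,C,_=grab('side','s23.png')
cv2.imwrite('pics/s23c.png',cv2.resize(im[80:280,220:420,::-1],(600,600),interpolation=cv2.INTER_CUBIC))"
```

```text
35.8333 [0.5109 0.0784 0.1796] 0.03503050004728373 [-0.73222835 -0.29151003 -1.65648754]
```

View pics/w23.png

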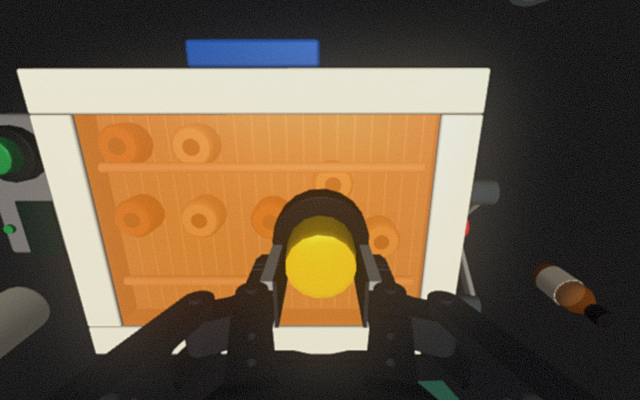

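View pics/s23c.png

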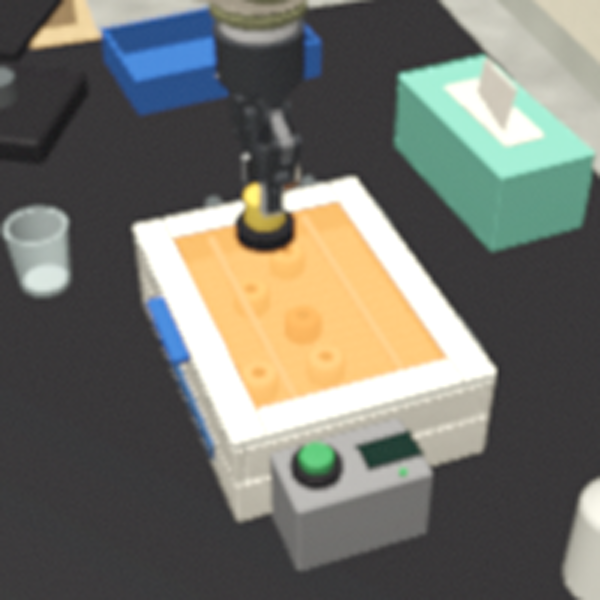

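The beacon is held upright over the lid. Lowering gently.

Call:
{"fn": "jog_arm", "kwargs": {
  "deltas": [0,0,0,0,0,0,1,0,0,0,0,0,0,1,0,0,0.01,0,0,0,1,0,0,0.02,0,0,0,1,0,0,0.03,0,0,0,1,0,0,0.038,0,0,0,1,0,0,0.044,0,0,0,1,0,0,0.048,0,0,0,1,0,0,0.05,0,0,0,1,0,0,0.05,0,0,0,1]
}}

```text
time_s: 36.77
position: [0.5098, 0.0819, 0.1407]
tool_rot: [[-0.999, -0.052, -0.0], [-0.052, 0.999, 0.0], [0.0, 0.0, -1.0]]
ft_force: [0.6, 0.3, 0.1]
grip_width: 0.035
```

Call:
{"fn": "jog_arm", "kwargs": {
  "deltas": [0,0,0.0015,0,0,0,1,0,0,0.0015,0,0,0,1,0,0,0.0015,0,0,0,1]
}}

```text
time_s: 37.02
position: [0.51, 0.0818, 0.1401]
tool_rot: [[-0.999, -0.052, 0.001], [-0.052, 0.999, -0.0], [-0.001, -0.0, -1.0]]
ft_force: [-0.3, -0.2, 0.9]
grip_width: 0.0352
```

Call:
{"fn": "jog_arm", "kwargs": {
  "deltas": [0,0,0.0015,0,0,0,1,0,0,0.0015,0,0,0,1,0,0,0.0015,0,0,0,1]
}}

```text
time_s: 37.27
position: [0.51, 0.0818, 0.14]
tool_rot: [[-0.999, -0.052, 0.002], [-0.052, 0.999, -0.0], [-0.002, -0.0, -1.0]]
ft_force: [-3.8, -0.2, 9.7]
grip_width: 0.0353
```

Contact with the lid: 9.7 N and z stopped at 0.140. Opening and lifting straight up.

Call:
{"fn": "jog_arm", "kwargs": {
  "deltas": [0,0,-0.0015,0,0,0,1,0,0,-0.0015,0,0,0,0,0,0,-0.0015,0,0,0,-0.5,0,0,-0.0015,0,0,0,-0.8,0,0,-0.0015,0,0,0,-0.8,0,0,-0.03,0,0,0,-0.8,0,0,-0.07,0,0,0,-0.8,0,0,-0.11,0,0,0,-0.8,0,0,-0.15,0,0,0,-0.8,0,0,-0.19,0,0,0,-0.8,0,0,-0.2,0,0,0,-0.8,0,0,-0.2,0,0,0,-0.8]
}}

```text
time_s: 38.27
position: [0.5105, 0.0819, 0.2906]
tool_rot: [[-0.999, -0.052, 0.004], [-0.052, 0.999, -0.0], [-0.004, -0.0, -1.0]]
ft_force: [0.9, -0.4, 0.1]
grip_width: 0.0773
```

Call:
{"fn": "jog_arm", "kwargs": {
  "deltas": [0.03,-0.04,0,0,0,0,-0.8,0.05,-0.09,0,0,0,0,-0.8,0.07,-0.14,0,0,0,0,-0.8,0.09,-0.19,0,0,0,0,-0.8,0.1,-0.24,0,0,0,0,-0.8,0.1,-0.29,0,0,0,0,-0.8,0.1,-0.34,0,0,0,0,-0.8,0.1,-0.39,0,0,0,0,-0.8,0.1,-0.42,0,0,0,0,-0.8,0.1,-0.42,0,0,0,0,-0.8,0.1,-0.42,0,0,0,0,-0.8]
}}

```text
time_s: 39.18
position: [0.4508, -0.2371, 0.2866]
tool_rot: [[-0.999, -0.05, -0.003], [-0.05, 0.999, 0.003], [0.003, 0.003, -1.0]]
ft_force: [0.3, -0.8, -1.1]
grip_width: 0.0768
```

```bash
python3 -c "
from h import *
st=env.observe(); print(st['time_s'],np.round(st['position'],4),st['ft_force'])
T,C,_=grab('top','t24.png');S,D,_=grab('side','s24.png')
cv2.imwrite('pics/s24c.png',cv2.resize(S[100:280,220:400,::-1],(600,600),interpolation=cv2.INTER_CUBIC))"
```

```text
39.1833 [ 0.4508 -0.2371  0.2866] [ 0.33467542 -0.75105363 -1.12485576]
```

View pics/t24.png

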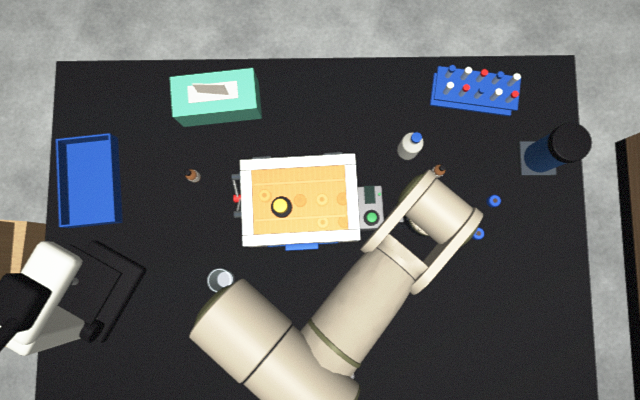

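View pics/s24c.png

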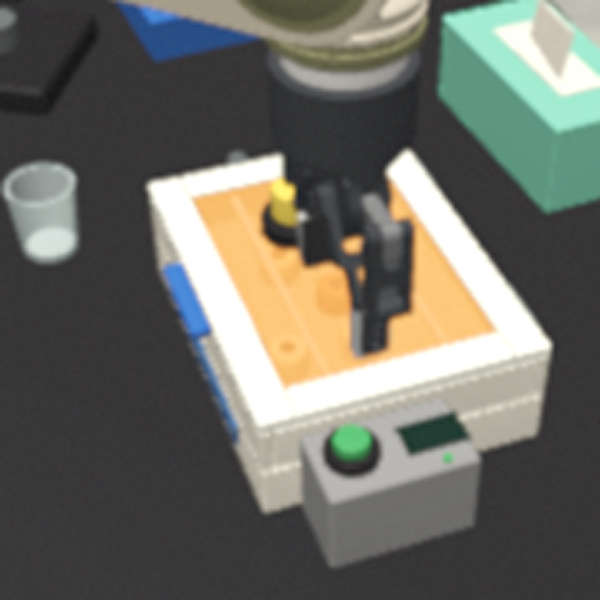

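The beacon stands upright on the shut lid, at top (281,207). The button is back out, and the bottles and beaker are unmoved. Last numeric check of the lid angle and the beacon, then I hand in.

```bash
python3 -c "
from h import *
T=cv2.imread('pics/t24.png');S=cv2.imread('pics/s24.png')
g=cv2.cvtColor(S,cv2.COLOR_BGR2HSV);h=cv2.cvtColor(T,cv2.COLOR_BGR2HSV)
print('tab side',[b for b in blobs(cv2.inRange(g,(105,150,100),(125,255,255))>0,50) if 180<b[0][1]<200])
for L in(0,.035,.1): 
    x=.12-.249*np.cos(L);z=.095+.249*np.sin(L)+.005; print(L,proj(cam('side'),[*c2w(x,0),z]))
b=[b for b in blobs(cv2.inRange(h,(24,160,150),(35,255,255))>0,40) if 270<b[0][0]<292]; print('dome',b)
X=onplane(cam('top'),b[0][0],.15); print(X,w2c(X))
from rig import close_job
print(close_job())"
```

```text
tab side [([275.6, 190.4], 107, [270, 180, 12, 22])]
0 [276.61097385 188.21773482]
0.035 [276.40475474 185.7756015 ]
0.1 [276.30744577 181.10788988]
dome []Traceback (most recent call last):
  File "<string>", line 9, in <module>
    X=onplane(cam('top'),b[0][0],.15); print(X,w2c(X))
                         ~^^^
IndexError: list index out of range
```

```bash
python3 -c "
from h import *
X=onplane(cam('top'),(281,206),.15); print(X,w2c(X))
from rig import close_job
print(close_job())"
```

```text
[0.50698571 0.07694447 0.15      ] [-0.02325833  0.04517904]
the job is handed in; nothing more can be done
None
```

The job is done and handed in; it reported no verdict.

**What I did**
- **Pucks:** seven were present. Five were in the heap and two on the bench (one cream, one terracotta), and all are now in one layer in the tray. I left the pink and blue look-alikes alone.
- **Lid:** I broke the stay at its knee, eased the lid shut along its arc from behind the grip tab with about a 2 N push, and pressed the start button.
- **Beacon:** it was knocked aside during the run, so I measured it again before picking it up. It now stands on the lid.

**Last checks**
- **Spacing:** with the lid still open, the top view put the closest pucks it could see about 59 mm apart. The seventh, hidden there by the arm, is well clear in the wrist view. A more oblique reading from the wrist camera gave 54.6 mm, still over the 50 mm rule but short of the 56 mm that 20 mm clear needs. I trust the top view more. After closing I only looked through the amber window.
- **Lid:** the tab's position in the side view fits an angle of 0.
- **Button:** it bottomed at about 17 N and sprang back.
- **Beacon:** it is upright at chest x -23 mm, y +45 mm, judged by eye plus a pixel read from the picture because the colour mask failed to find it.
- **Bystanders:** bottles and beaker look unmoved in the pictures.

**What went less well**
- Pushing the knee further after it broke wedged the fingers, with 68 N upward and 29 N sideways at the wrist. I backed off and used the tab instead.
- The final press on the shut lid reached 53 N. Both peaks were at the fingertips, below the 120 N wrist limit, though I can't rule out that part of the gripper body touched during the knee push.

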